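Close a robot wrist joint's end cover with a quick bar clamp

TASK

One of the two white robot wrist joints still has its end cover standing proud on its guide pins: set it down upright between the jaws of the bench clamp, in line with the bar, and squeeze the clamp's trigger again and again until the jaws have walked together and pressed the cover fully home. Then hold the release tab down until the jaws have sprung fully open again, and leave the closed joint standing between them. Work the clamp only by its trigger and tab, never push its sliding jaw by hand, and leave the finished joint and everything else on the bench where it is.

Things in the scene. Friction and masses are not known exactly. Their poses are not given: they have to be found in the camera images.
- clamp: Quick bar clamp, grey head bolted to the bench. Origin on the bench under the bar; +y along the steel bar from the sliding jaw to the head, z up, both jaws reach out from the bar in -x, to x = -115 mm, 58 high. Fixed jaw's pad face at y = +75. Head block y 100 to 205, x -31 to 31, 56 high. Yaw varies. The bar (12 wide, top at 40) slides through the head and pulls the far jaw in
- throat (a point): point midway between the open jaws where the middle of the joint should stand, 80 mm out from the bar on the open side (clamp x = -80, y = +4), 30 above the bench; the throat is 142 long when the jaws are fully open, jaw pads 68 wide and 50 high, centred on this line
- jaw: the sliding bar with the far jaw (24 thick, 58 high); axes as the clamp's, origin on the clamp's when fully open, moving in the clamp's +y as the jaws close. A brake holds it between squeezes; while the release tab is held down a light spring (3 N) pulls it back open in about 1 s
- jaw_face (a point): middle of the sliding jaw's pad face, 30 above the bench; in the clamp's frame x = -80, y = -67 mm when fully open (starts up to 8 mm further in); at y = -35 mm the gap between the pads is 110 mm
- grip_top (a point): centre of the top of the fixed black pistol grip that stands straight up on the head at clamp x = 0, y = 165 to 181 (26 wide in x), from 54 to 122 above the bench; the trigger is beside it on its -y side
- trigger (a joint): trigger angle, rad: 0 at rest (leaning 0.38 rad from the grip, towards clamp -y), 0.38 fully squeezed (upright, parallel to the grip). A full squeeze walks the jaw 5 to 6 mm; let it right back to 0 before the next. Springs back with 2 to 4.5 N; needs up to 20 N while the jaws press; once the part is tight it stops short of 0.38
- trigger_mid (a point): on the centre line of the trigger blade (10 thick, 22 wide, 50 long), 35 mm up it from the hinge, which is 60 above the bench at clamp y = 152. At 95 above the bench, grip and trigger together measure 48 mm over their outer faces (along clamp y) at rest and 34 mm fully squeezed; the grip's outer face, y = 181, does not move
- release_tab (a joint): how far the release tab is pressed, m: about 0 (to -0.001) up, 0.007 fully down; takes 5 N to start and 8 N when fully down, springs back
- tab_top (a point): centre of the top of the release tab, a 24 mm square steel plate on top of the fixed jaw's arm (clamp x = -52, y = 94), 78 above the bench; pressed straight down it frees the brake after about 2 mm
- wrist_mid (a point): centre of the body of the joint to close: a white cast block 56 wide (x) by 92 long (y) by 59 high with a round flange on top (64 high over all), 0.67 kg, standing on the bench, this point 30 above its underside. z up; its end cover is on its -y end. Either way round in the clamp will do
- cover (a joint): gap of the end cover in m: 0 pressed home, up to 0.012 proud (starts 0.007 to 0.011). The cover (18 thick, as wide and high as the body) slides on pins with about 7 N of friction and stays where it is. Body and cover are 110 mm long over all when closed
- cover_mid (a point): centre of the end cover
- finished_joint: a second wrist joint of the same size, its cover already home (no gap): leave it. Origin under its middle
- screwdriver: screwdriver lying on the bench, 150 long, origin under its middle: leave it
- bearing: ball bearing, 42 across and 12 high, lying flat, origin under its middle: leave it
- cup: white cup, 68 across, 80 high: leave it
- grease_can: upright can, 52 across, 130 high: leave it
- tape_measure: tape measure, 62 x 34 x 58 high: leave it
- wrench: wrench lying flat, 160 long: leave it
Mind the look-alikes: they are no part of the job. Leave any blue, green or red look-alike of the part that bears wrist_mid alone.

How it is judged:
By the outcome, as a careful person would: the job done as asked, in the order asked, and still so for the second after the job is handed in, with the robot touching nothing.
It also fails if it takes over 64 s, if anything falls off the work surface, if the arm or the gripper's body presses on something with over 40 N, if the wrist force passes 120 N, or if a joint passes its speed limit or range.

ROBOT

A 6-joint arm with a two-finger parallel gripper is mounted at the origin on the work surface. World frame = base frame: x ahead of the robot, y to its left, z up, the work surface at z = 0. Lengths are in m, angles in rad, forces in N, time in s.
With the tool pointing down it reaches from about 0.3 to 0.875 m from the base axis. Payload 6.4 kg.
Tool frame: the origin (TCP) lies at the very end of the fingers, on their centre line; the grasp point (between the pads) lies 19 mm behind it (ctrl.tcp_to_grasp is the distance from the TCP to the grasp point, in m); z points along the fingers, y is the direction in which the jaws open and shut (so a half turn about z gives the same grasp; the last joint's range is limited). The gripper opens to 85 mm and grips with 20 to 120 N. Pads are 22 mm wide; open, the fingers measure 114 mm over their backs; the gripper's body (76 mm by 85 mm) begins 54 mm behind the grasp point. The pads swing forward as they close: fully open they stand 13 mm farther back than shut.
Start: joints at [1.084, 0.181, 1.607, -0, 1.354, -0.206], TCP at [0.159, 0.552, 0.2] pointing down, gripper open.
Joint ranges: [-2.99, 2.99], [-0.89, 2.07], [0.3, 2.58], [-1.14, 4.28], [0, 2.63], [-3.12, 3.12]. Speed limits (rad/s): [2.57, 2.57, 3.01, 3.14, 3.14, 3.14].

INTERFACE

Orientations are given as a unit quaternion [w, x, y, z].
In Python, from bench import ctrl gives the robot as it stands. The module is installed in compiled form; this text tells all that it offers.
- The arm moves only by the tool drive_tool, never from a script. Its argument "deltas" is a list of rows, each an object with "slide": the shift along the tool's x, y, z as a fraction of full scale, a list of three; "delta_rot": the turn, a rotation vector about the tool's x, y, z as a fraction of full scale, a list of three; "hand": the opening, from 0 (shut) to 1 (fully open). In form: [{"slide": [tx, ty, tz], "delta_rot": [wx, wy, wz], "hand": hand}, ...]. A call has exactly 5 rows; each row shifts and turns the commanded pose from where the row before left it, along the tool's axes as they then stand; what a row does not reach is not made up. Full scale, the value 1, is 50 mm for a shift and 180 degrees for a turn. A row lasts 1/8 s, in which the tool goes at most 62.5 mm and 10.7 degrees, less where a joint would pass 70% of its speed; a pose out of reach is approached as far as the arm can. A call with a number of a shift or a turn outside -1 to 1 is refused whole. A call with a gripper value outside its range is refused whole. The fingers move at their own pace and stop on an object; the grip force is fixed at half the most. Time passes only in rows, so rows that do not move let the fingers close, or fill a call up. It gives the time, the measured TCP pose, the force and the opening at its end, in the units of the state.
- ctrl.get_obs(): the state, without advancing time (a new reading comes with each control period).
- ctrl.camera(name): name is "scene" or "top"; returns a dict with "frame" (384x512x3 uint8, red, green, blue), "mtx" (3x3 intrinsics, pixels), "R" (3x3) and "t" (3): a world point X has camera coordinates R X + t. Camera axes: x right, y down, z forward; pixel columns grow to the right and rows downward; lengths in m; the calibration is good to about 2 mm. A picture is of the moment at which its call begins. There is no depth.
- ctrl.hand_in(): hands the job in, once; it reports no verdict.
The state is a dict: "time_s": time; "q": joint angles; "dq": joint speeds; "joint_efforts": joint torques, N m; "eef_pos": TCP position; "eef_rot": TCP orientation; "wrist_force": force on the tool from outside, world axes, zero at the start; "torque": the same for the moment, N m; "opening": opening from 0.0 (shut) to 1.0 (fully open).
Only numpy, scipy, OpenCV 4.12 (cv2) and the standard library are available. Lean on these libraries where they do the work, as an engineer would, in place of code of your own. Each camera call takes 0.05 s, during which the arm holds its last target.

## Working session

There is one attempt and no reset: what is moved stays moved. The work goes in short steps, Python scripts to look and compute and a tool call to move; the robot and the scene stay as the last step left them, time stands still between calls to the robot, and variables do not carry over. Pictures are saved under pics/ and viewed, and the job is handed in when it is done.

Besides the shell and the picture viewer there is one more tool, called after "Emit:" as a command line: name --argument value ..., lists and objects as JSON in quotes. drive_tool: Moves the arm, as the interface text tells. Its arguments: {"type":"object","properties":{"deltas":{"type":"array","items":{"type":"object","properties":{"slide":{"type":"array","items":{"type":"number"}},"delta_rot":{"type":"array","items":{"type":"number"}},"hand":{"type":"number"}}}}},"required":["deltas"]}

```bash
mkdir -p pics; cat > h.py <<'E'
import numpy as np, cv2, json
from bench import ctrl
def snap(name,fn):
    c=ctrl.camera(name); cv2.imwrite('pics/'+fn+'.png',c['frame'][:,:,::-1]); 
    np.savez('pics/'+fn+'.npz',**{k:np.array(c[k]) for k in('frame','mtx','R','t')}); return c
def load(fn): return dict(np.load('pics/'+fn+'.npz'))
def ray(c,u,v,z):
    R=np.array(c['R']);t=np.array(c['t']);d=R.T@np.linalg.inv(c['mtx'])@np.array([u,v,1.]);o=-R.T@t
    return o+d*(z-o[2])/d[2]
def proj(c,X):
    p=np.array(c['mtx'])@(np.array(c['R'])@np.array(X)+np.array(c['t'])); return p[:2]/p[2]
E
python3 - <<'E'
from h import *
for n in('scene','top'):
    c=snap(n,n+'0'); R=np.array(c['R']);print(n,-R.T@np.array(c['t']),R[2],c['mtx'])
    cv2.imwrite('pics/'+n+'0b.png',cv2.resize(c['frame'][:,:,::-1],(800,600),interpolation=cv2.INTER_CUBIC))
print(ctrl.get_obs())
E
```

```text
scene [ 0.91716261 -0.58884544  0.81218247] [-0.4239277   0.58998255 -0.68717239] [[408.70331015   0.         253.24419476]
 [  0.         408.70331015 192.67371434]
 [  0.           0.           1.        ]]
top [0.34854141 0.01509644 1.08842166] [ 0.12460982  0.02154483 -0.99197188] [[351.1632593    0.         254.48956611]
 [  0.         351.1632593  190.22360944]
 [  0.           0.           1.        ]]
{'time_s': 0.1, 'q': array([ 1.08369997e+00,  1.81490549e-01,  1.60791769e+00, -1.08822795e-05,
        1.35380241e+00, -2.06298661e-01]), 'dq': array([-0.00048593, -0.00115883, -0.00244094, -0.00095674,  0.00226385,
       -0.00020115]), 'joint_efforts': array([-1.52313287e-04, -4.45876586e+01, -3.52237165e+01, -2.02992301e-04,
        4.24596088e-03, -4.30020248e-05]), 'eef_pos': array([0.15906614, 0.55198322, 0.19885622]), 'eef_rot': array([-2.69896435e-04,  1.39936839e-01,  9.90160102e-01, -7.62669262e-04]), 'wrist_force': array([ 0.26752178, -0.25572372, -0.20724226]), 'torque': array([-0.0106308 , -0.00205614, -0.05354349]), 'opening': 0.9968936348276286}
```

View pics/scene0b.png

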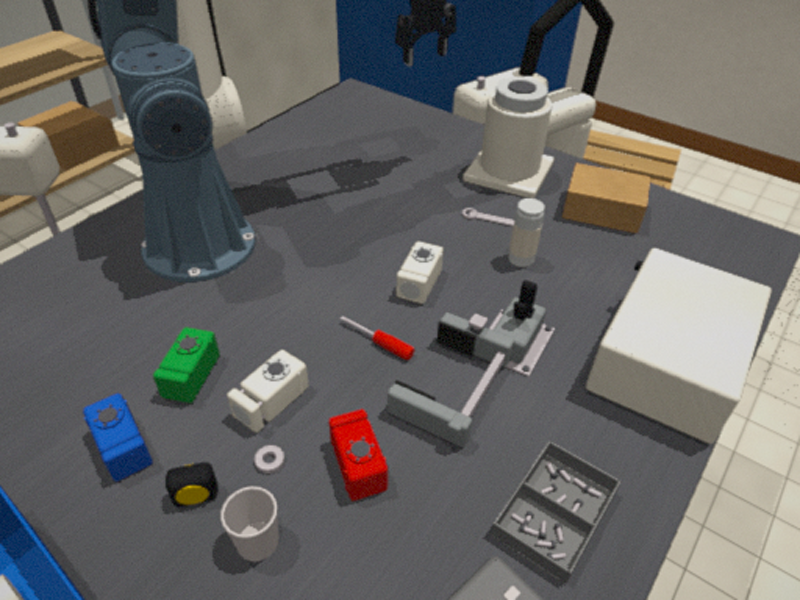

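View pics/top0b.png

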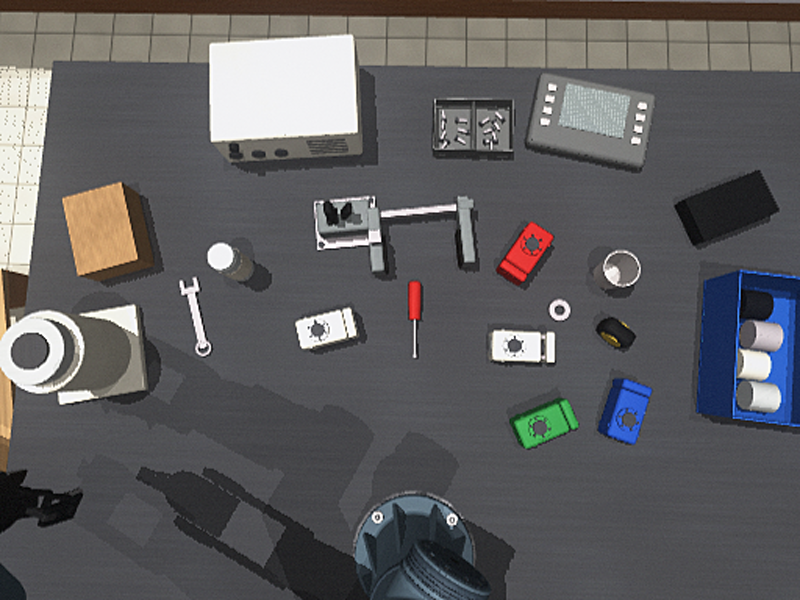

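```bash
python3 - <<'E'
from h import *
c=load('top0');f=c['frame'][:,:,::-1]
cv2.imwrite('pics/cl.png',cv2.resize(f[115:190,195:315],None,fx=6.5,fy=6.5,interpolation=cv2.INTER_CUBIC))
cv2.imwrite('pics/wr.png',cv2.resize(f[195:245,300:370],None,fx=10,fy=10,interpolation=cv2.INTER_CUBIC))
c=load('scene0');f=c['frame'][:,:,::-1]
cv2.imwrite('pics/cls.png',cv2.resize(f[175:290,240:360],None,fx=5,fy=5,interpolation=cv2.INTER_CUBIC))
E
```

```text
(no output)
```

View pics/cl.png

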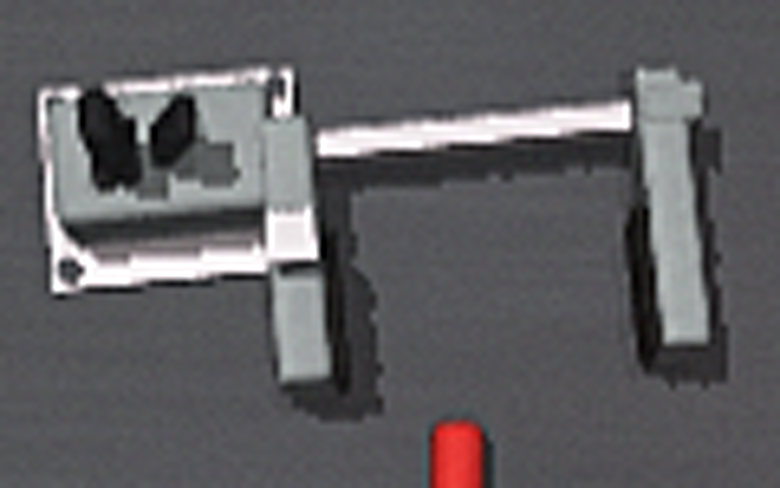

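View pics/wr.png

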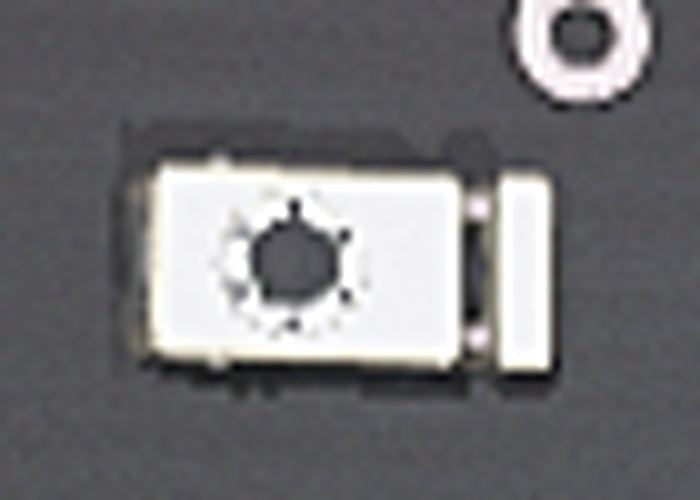

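View pics/cls.png

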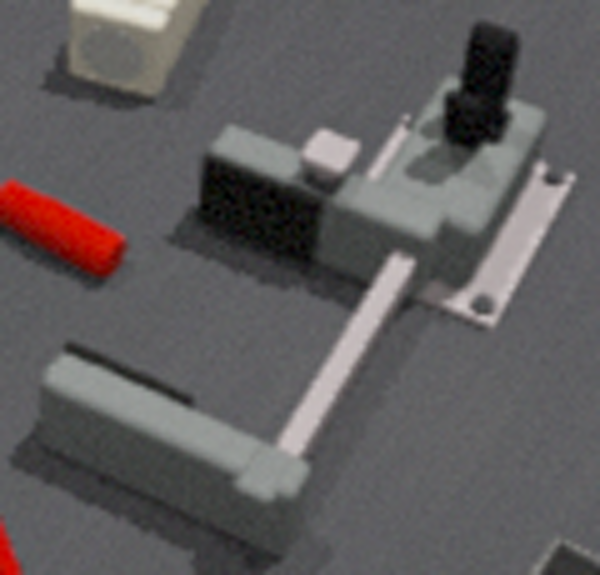

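```bash
cat > m.py <<'E'
from h import *
c=load('top0')
cl=lambda u,v,z: ray(c,195+(u+.5)/6.5-.5,115+(v+.5)/6.5-.5,z)
w=lambda u,v,z: ray(c,300+(u+.5)/10-.5,195+(v+.5)/10-.5,z)
s=load('scene0')
sc=lambda u,v,z: ray(s,240+(u+.5)/5-.5,175+(v+.5)/5-.5,z)
E
python3 - <<'E'
from m import *
np.set_printoptions(precision=4,suppress=True)
def yaw(a,b): d=b-a; return np.degrees(np.arctan2(d[1],d[0]))
a,b=cl(318,145,.04),cl(632,114,.04); print('bar',a,b,yaw(b,a)-90)
a2,b2=sc(400,262,.04),sc(290,445,.04); print('bar scene',a2,b2,yaw(b2,a2)-90)
print('tab top',cl(291,235,.078),'scene',sc(332,152,.078))
print('fixed tip',cl(282,385,.058),cl(330,378,.058))
print('fixed right edge yaw',yaw(cl(330,378,.058),cl(308,120,.058)))
print('slid tip',cl(665,345,.058),cl(710,342,.058), 'left edge',cl(640,115,.058),yaw(cl(665,345,.058),cl(640,118,.058)))
print('scene fixed tip',sc(205,160,.058),'pad edge',sc(325,205,.058), sc(228,128,.058))
print('scene slid tip',sc(70,347,.058),sc(42,372,.058))
print('plate corners', cl(40,90,.003),cl(292,70,.003),cl(55,292,.003))
print('WRIST body top z59')
P=[w(158,168,.059),w(462,178,.059),w(458,362,.059),w(155,356,.059)]
for p in P: print(p)
print(yaw(P[1],P[0])-90,yaw(P[2],P[3])-90, np.mean(P,axis=0), 'hole',w(294,262,.064))
C=[w(498,176,.059),w(550,178,.059),w(550,370,.059),w(498,368,.059)]
for p in C: print(p)
print(np.mean(C,axis=0))
E
```

```text
bar [0.6444 0.0761 0.04  ] [ 0.6627 -0.0717  0.04  ] 7.0658771832410565
bar scene [0.6496 0.0746 0.04  ] [ 0.6658 -0.0562  0.04  ] 7.034338455728275
tab top [0.5915 0.0848 0.078 ] scene [0.5978 0.0863 0.078 ]
fixed tip [0.526 0.088 0.058] [0.5298 0.0661 0.058 ]
fixed right edge yaw 6.561487370150659
slid tip [ 0.5488 -0.0868  0.058 ] [ 0.5507 -0.1073  0.058 ] left edge [ 0.6569 -0.0739  0.058 ] 6.884728605105593
scene fixed tip [0.5396 0.0596 0.058 ] pad edge [0.606  0.0699 0.058 ] [0.5361 0.0867 0.058 ]
scene slid tip [ 0.5579 -0.0831  0.058 ] [ 0.5564 -0.1032  0.058 ]
plate corners [0.6796 0.2159 0.003 ] [0.6924 0.0922 0.003 ] [0.5786 0.2039 0.003 ]
WRIST body top z59
[ 0.4201 -0.1422  0.059 ]
[ 0.4195 -0.2306  0.059 ]
[ 0.3661 -0.2292  0.059 ]
[ 0.3654 -0.1416  0.059 ]
-0.391342268039665 0.42489854946101957 [ 0.3928 -0.1859  0.059 ] hole [ 0.3935 -0.1808  0.064 ]
[ 0.4203 -0.241   0.059 ]
[ 0.4202 -0.2561  0.059 ]
[ 0.3645 -0.2557  0.059 ]
[ 0.3647 -0.2407  0.059 ]
[ 0.3924 -0.2484  0.059 ]
```

```bash
cat > plan.py <<'E'
from h import *
from scipy.spatial.transform import Rotation as Ro
def state():
    o=ctrl.get_obs(); q=o['eef_rot']; R=Ro.from_quat([q[1],q[2],q[3],q[0]]); return o,np.array(o['eef_pos']),R
def goalR(ydeg):
    a=np.radians(ydeg); y=np.array([np.cos(a),np.sin(a),0]); z=np.array([0,0,-1.]); x=np.cross(y,z)
    return Ro.from_matrix(np.stack([x,y,z],1))
def plan(wps,hand,step=45.):
    """wps: list of (pos,yaw or None). prints rows"""
    o,p,R=state(); print('t',o['time_s'],'p',p.round(4),'F',o['wrist_force'].round(1),'op',round(o['opening'],3))
    rows=[]
    for tgt,yaw in wps:
        tgt=np.array(tgt); G=goalR(yaw)
        rv=(R.inv()*G).as_rotvec(); n=max(int(np.ceil(np.linalg.norm(tgt-p)*1000/step)),int(np.ceil(np.degrees(np.linalg.norm(rv))/10.5)),1)
        for i in range(n):
            d=(tgt-p)/(n-i); s=(R.inv().apply(d)/.05).round(3); rv=((R.inv()*G).as_rotvec()/(n-i)/np.pi).round(4)
            rows.append({"slide":(s+0.).tolist(),"delta_rot":(rv+0.).tolist(),"hand":hand})
            p=p+R.apply(s*.05); R=R*Ro.from_rotvec(rv*np.pi)
    while len(rows)%5: rows.append({"slide":[0,0,0],"delta_rot":[0,0,0],"hand":hand})
    for i in range(0,len(rows),5): print(json.dumps(rows[i:i+5]))
E
python3 - <<'E'
from plan import *
plan([((.42,.15,.2),0),((.393,-.186,.16),0)],1)
E
```

```text
t 0.1 p [0.1591 0.552  0.1989] F [ 0.3 -0.3 -0.2] op 0.997
[{"slide": [-0.658, -0.571, -0.001], "delta_rot": [0.0, 0.0, 0.0373], "hand": 1}, {"slide": [-0.721, -0.49, -0.001], "delta_rot": [0.0, 0.0, 0.0373], "hand": 1}, {"slide": [-0.773, -0.402, -0.001], "delta_rot": [-0.0001, 0.0, 0.0373], "hand": 1}, {"slide": [-0.815, -0.309, -0.002], "delta_rot": [0.0, 0.0, 0.0373], "hand": 1}, {"slide": [-0.845, -0.212, -0.002], "delta_rot": [0.0, 0.0, 0.0373], "hand": 1}]
[{"slide": [-0.864, -0.112, -0.002], "delta_rot": [-0.0001, 0.0, 0.0374], "hand": 1}, {"slide": [-0.871, -0.009, -0.001], "delta_rot": [0.0, 0.0001, 0.0373], "hand": 1}, {"slide": [-0.866, 0.092, -0.002], "delta_rot": [-0.0001, 0.0, 0.0374], "hand": 1}, {"slide": [-0.85, 0.194, -0.002], "delta_rot": [0.0, 0.0001, 0.0373], "hand": 1}, {"slide": [-0.821, 0.291, -0.002], "delta_rot": [-0.0001, 0.0, 0.0374], "hand": 1}]
[{"slide": [-0.782, 0.386, -0.002], "delta_rot": [0.0, 0.0001, 0.0373], "hand": 1}, {"slide": [-0.84, -0.068, 0.1], "delta_rot": [0.0, 0.0, 0.0], "hand": 1}, {"slide": [-0.84, -0.067, 0.1], "delta_rot": [0.0, 0.0, 0.0], "hand": 1}, {"slide": [-0.84, -0.068, 0.1], "delta_rot": [0.0, 0.0, 0.0], "hand": 1}, {"slide": [-0.84, -0.067, 0.1], "delta_rot": [0.0, 0.0, 0.0], "hand": 1}]
[{"slide": [-0.84, -0.068, 0.1], "delta_rot": [0.0, 0.0, 0.0], "hand": 1}, {"slide": [-0.84, -0.067, 0.1], "delta_rot": [0.0, 0.0, 0.0], "hand": 1}, {"slide": [-0.84, -0.068, 0.1], "delta_rot": [0.0, 0.0, 0.0], "hand": 1}, {"slide": [-0.84, -0.067, 0.1], "delta_rot": [0.0, 0.0, 0.0], "hand": 1}, {"slide": [0, 0, 0], "delta_rot": [0, 0, 0], "hand": 1}]
```

Emit:
drive_tool --deltas '[{"slide":[-0.66,-0.57,0],"delta_rot":[0,0,0.037],"hand":1},{"slide":[-0.72,-0.49,0],"delta_rot":[0,0,0.037],"hand":1},{"slide":[-0.77,-0.4,0],"delta_rot":[0,0,0.037],"hand":1},{"slide":[-0.81,-0.31,0],"delta_rot":[0,0,0.037],"hand":1},{"slide":[-0.84,-0.21,0],"delta_rot":[0,0,0.037],"hand":1}]'

```text
time_s: 0.72
eef_pos: [0.2782, 0.3692, 0.1994]
eef_rot: [-0.0, 0.419, 0.908, -0.0]
wrist_force: [1.0, -0.8, 0.6]
opening: 0.998
```

Emit:
drive_tool --deltas '[{"slide":[-0.86,-0.11,0],"delta_rot":[0,0,0.037],"hand":1},{"slide":[-0.87,-0.01,0],"delta_rot":[0,0,0.037],"hand":1},{"slide":[-0.87,0.09,0],"delta_rot":[0,0,0.037],"hand":1},{"slide":[-0.85,0.19,0],"delta_rot":[0,0,0.037],"hand":1},{"slide":[-0.82,0.29,0],"delta_rot":[0,0,0.037],"hand":1}]'

```text
time_s: 1.35
eef_pos: [0.3978, 0.1874, 0.1995]
eef_rot: [-0.0, 0.662, 0.749, -0.0]
wrist_force: [0.7, 0.0, 0.4]
opening: 1.0
```

Emit:
drive_tool --deltas '[{"slide":[-0.78,0.39,0],"delta_rot":[0,0,0.037],"hand":1},{"slide":[-0.84,-0.07,0.1],"delta_rot":[0,0,0],"hand":1},{"slide":[-0.84,-0.07,0.1],"delta_rot":[0,0,0],"hand":1},{"slide":[-0.84,-0.07,0.1],"delta_rot":[0,0,0],"hand":1},{"slide":[-0.84,-0.07,0.1],"delta_rot":[0,0,0],"hand":1}]'

```text
time_s: 1.98
eef_pos: [0.4091, -0.0169, 0.1793]
eef_rot: [-0.0, 0.703, 0.711, -0.0]
wrist_force: [1.2, 0.3, -0.5]
opening: 0.998
```

Emit:
drive_tool --deltas '[{"slide":[-0.84,-0.07,0.1],"delta_rot":[0,0,0],"hand":1},{"slide":[-0.84,-0.07,0.1],"delta_rot":[0,0,0],"hand":1},{"slide":[-0.84,-0.07,0.1],"delta_rot":[0,0,0],"hand":1},{"slide":[-0.84,-0.07,0.1],"delta_rot":[0,0,0],"hand":1},{"slide":[0,0,0],"delta_rot":[0,0,0],"hand":1}]'

```text
time_s: 2.6
eef_pos: [0.3968, -0.1859, 0.1591]
eef_rot: [-0.0, 0.704, 0.71, -0.0]
wrist_force: [-0.8, 0.7, -0.3]
opening: 0.999
```

```bash
python3 - <<'E'
from plan import *
o,p,R=state(); print(o['time_s'],p,R.as_matrix().round(4))
for n in('scene','top'):
    c=snap(n,n+'1')
    for d in(-.0425,0,.0425): print(n,proj(c,p+R.apply([0,d,-.013])))
    u,v=proj(c,p).astype(int)
    f=c['frame'][:,:,::-1][max(v-50,0):v+50,u-60:u+60]; print(u-60,max(v-50,0))
    cv2.imwrite('pics/z%s1.png'%n,cv2.resize(f,None,fx=6,fy=6,interpolation=cv2.INTER_CUBIC))
E
```

```text
2.6 [ 0.39683534 -0.18591483  0.15914241] [[-7.5e-03  1.0e+00 -1.0e-03]
 [ 1.0e+00  7.5e-03  3.0e-04]
 [ 3.0e-04 -1.0e-03 -1.0e+00]]
scene [154.01273814 197.13540657]
scene [167.67359904 205.23732977]
scene [181.88691167 213.66689862]
108 159
top [339.10120744 234.40610813]
top [338.93113186 217.89071922]
top [338.76304097 201.56805526]
277 168
```

View pics/zscene1.png

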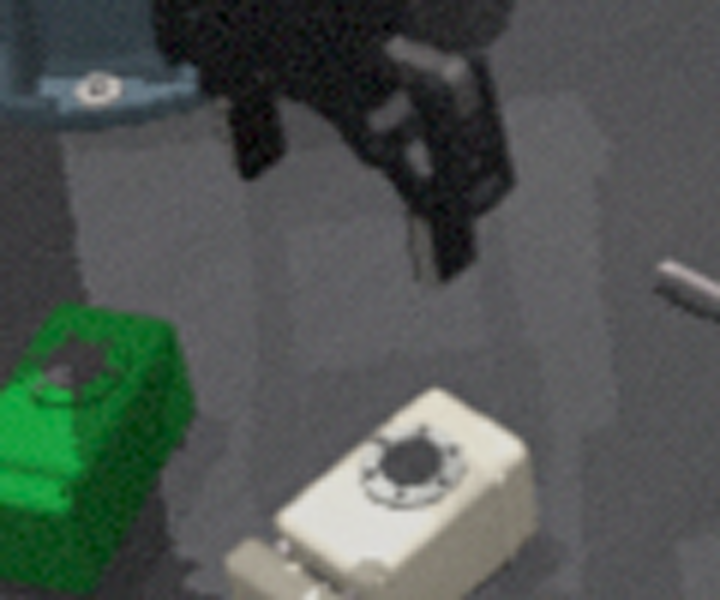

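View pics/ztop1.png

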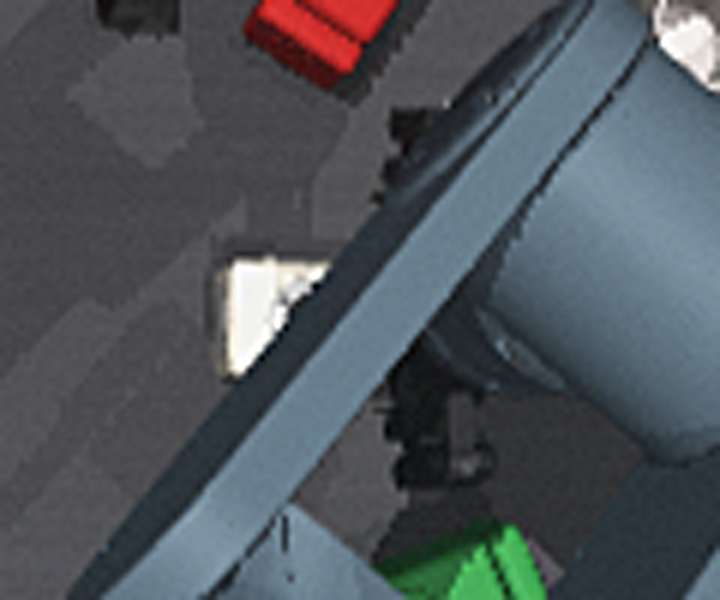

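```bash
python3 - <<'E'
from plan import *
c=load('scene1');print(proj(c,[0,0,0]),c['frame'].shape,c['t'],c['mtx'])
c0=load('scene0'); print(abs(c['R']-c0['R']).max(),abs(c['t']-c0['t']).max())
o,p,R=state()
f=c['frame'][:,:,::-1].copy()[:230,50:300]; f=cv2.resize(f,None,fx=3,fy=3,interpolation=cv2.INTER_CUBIC)
for d in(-.0425,0,.0425):
  for z in (0,-.013,-.032):
    u=proj(c,p+R.apply([0,d,z])); cv2.circle(f,(int((u[0]-50+.5)*3),int((u[1]+.5)*3)),3,(0,0,255) if z else (0,255,255),-1)
u=proj(c,[0,0,0]);cv2.circle(f,(int((u[0]-50+.5)*3),int((u[1]+.5)*3)),3,(0,255,0),-1)
cv2.imwrite('pics/q.png',f)
E
```

```text
[127.27626261 156.48414411] (384, 512, 3) [-0.3989297  -0.11460928  1.29432854] [[408.70331015   0.         253.24419476]
 [  0.         408.70331015 192.67371434]
 [  0.           0.           1.        ]]
0.0 0.0
```

View pics/q.png

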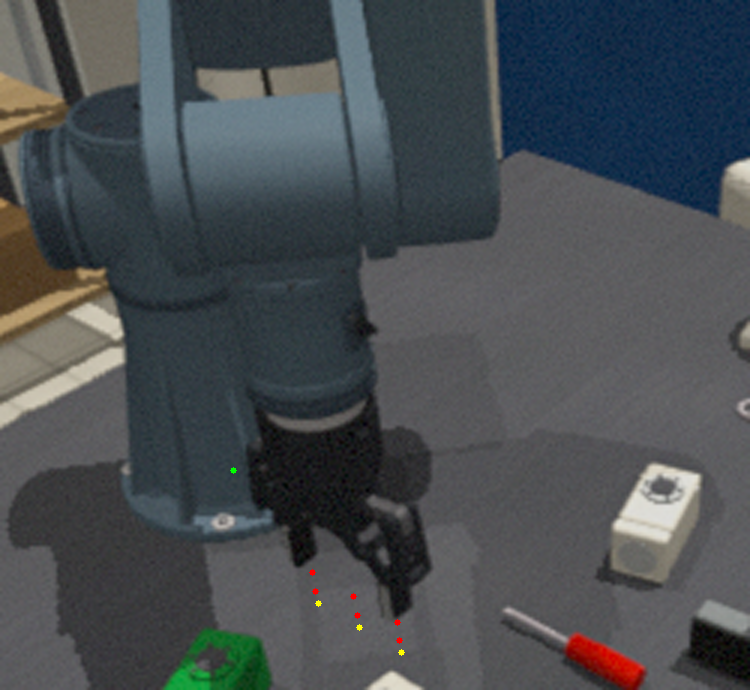

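Emit:
drive_tool --deltas '[{"slide":[0,0,0],"delta_rot":[0,0,0],"hand":0},{"slide":[0,0,0],"delta_rot":[0,0,0],"hand":0},{"slide":[0,0,0],"delta_rot":[0,0,0],"hand":0},{"slide":[0,0,0],"delta_rot":[0,0,0],"hand":0},{"slide":[0,0,0],"delta_rot":[0,0,0],"hand":0}]'

```text
time_s: 3.32
eef_pos: [0.3976, -0.1837, 0.1597]
eef_rot: [0.0, 0.703, 0.711, 0.0]
wrist_force: [0.2, -0.0, 0.0]
opening: -0.001
```

```bash
python3 - <<'E'
from plan import *
o,p,R=state(); print(o['time_s'],p,o['opening'])
for n in('scene','top'):
    c=snap(n,n+'2')
    u=proj(c,p);a,b=int(u[0])-60,int(u[1])-50
    print(n,u)
    f=cv2.resize(c['frame'][b:b+100,a:a+120,::-1],None,fx=6,fy=6,interpolation=cv2.INTER_CUBIC)
    cv2.circle(f,(int((u[0]-a+.5)*6),int((u[1]-b+.5)*6)),3,(0,255,255),-1)
    cv2.imwrite('pics/q2%s.png'%n,f)
E
```

```text
3.325 [ 0.39758772 -0.18374615  0.15974687] -0.001262348106609325
scene [169.33366933 208.76542608]
top [337.06134943 217.80849608]
```

View pics/q2scene.png

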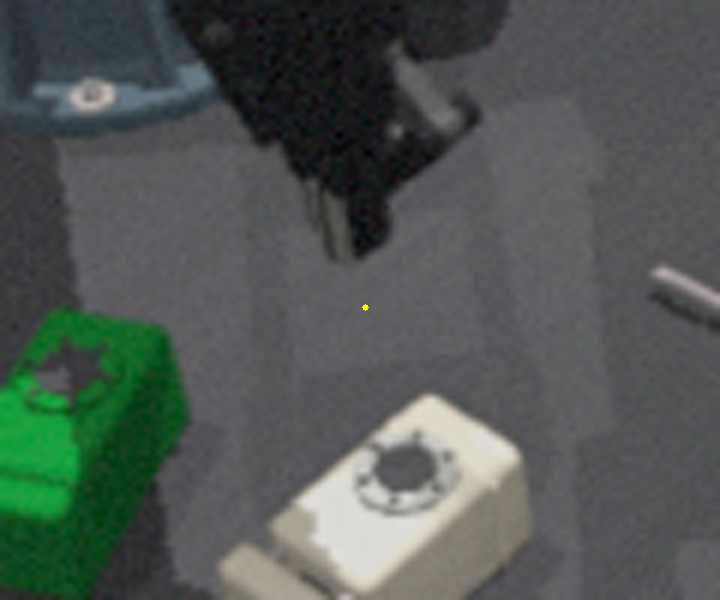

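View pics/q2top.png

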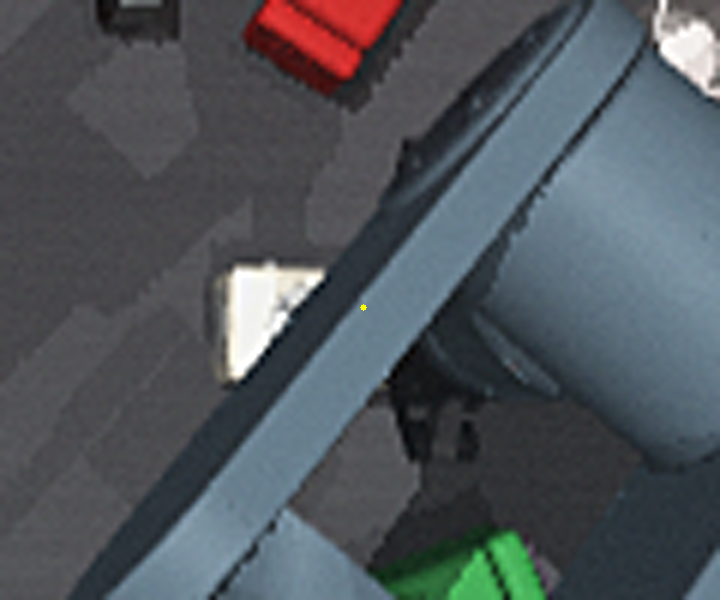

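```bash
python3 - <<'E'
from m import *
c=s; c1=load('scene2')
print('hole pred in scene',proj(s,w(294,262,.064)), 'obs', 169.33-60+(402+.5)/6-.5+.0, )
u=[169,208];print('obs hole',109+(405)/6, 158+468/6)
for X in ([.3976,-.1837,.16],[.3976,-.1837,.18],[.3976,-.1837,.2]): print(proj(c1,X))
def tri(p1,p2):
    A=[];b=[]
    for cc,p in((c,p1),(s,p2)):
        pass
from m import c as t
def tri(pt,ps):
    P=[cc['mtx']@np.hstack([cc['R'],np.array(cc['t']).reshape(3,1)]) for cc in (t,s)]
    X=cv2.triangulatePoints(P[0],P[1],np.array(pt,float).reshape(2,1),np.array(ps,float).reshape(2,1));return (X[:3]/X[3]).ravel()
def a(u,v): return (195+(u+.5)/6.5-.5,115+(v+.5)/6.5-.5)
def b(u,v): return (240+(u+.5)/5-.5,175+(v+.5)/5-.5)
print('hole',tri((300+29.4,195+26.2),(109+67.5,158+78)))
print('tab',tri(a(291,235),b(332,152)))
print('slid tip outer',tri(a(710,342),b(42,372)),'barend',tri(a(318,145),b(400,262)))
print('fixed tip far',tri(a(282,385),b(228,128)))
E
```

```text
hole pred in scene [174.03475856 235.3438618 ] obs 175.91333333333336
obs hole 176.5 236.0
[169.33814445 208.67627719]
[168.18541102 202.27907024]
[166.99667022 195.6820369 ]
hole [ 0.39546199 -0.17951289  0.06169603]
tab [0.59491679 0.08709097 0.07503289]
slid tip outer [ 0.55393374 -0.10479895  0.05729437] barend [0.64716622 0.07748838 0.03539107]
fixed tip far [0.53038996 0.09106251 0.05059948]
```

```bash
python3 - <<'E'
from plan import *
s=load('scene2')
print(ray(s,167.3,201.7,.16),ray(s,167.3,201.7,.18))
t=load('top2')
# top: closed finger lower tip visible?
for z in (.16,.18,.2,.25): print(z,proj(t,[.3976,-.1837,z]))
f=t['frame'][:,:,::-1][150:290,240:420]; cv2.imwrite('pics/q3.png',cv2.resize(f,None,fx=4,fy=4,interpolation=cv2.INTER_CUBIC))
E
```

```text
[ 0.37825292 -0.17076897  0.16      ] [ 0.39477926 -0.18358981  0.18      ]
0.16 [337.064409   217.79880294]
0.18 [338.73661261 217.43138938]
0.2 [340.48394892 217.0474678 ]
0.25 [345.21620259 216.00770557]
```

View pics/q3.png

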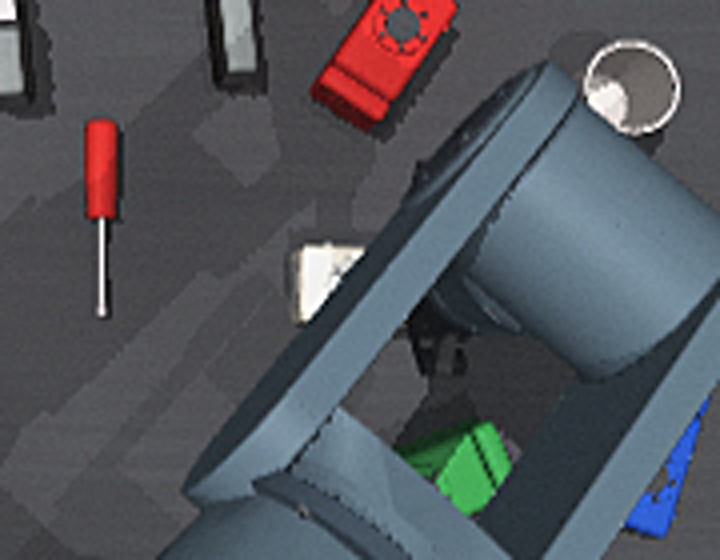

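```bash
python3 - <<'E'
from plan import *
print(ctrl.tcp_to_grasp)
s=load('scene2'); print('hole scene',ray(s,176.5,236,.064))
plan([((.395,-.184,.06),0)],1)
E
```

```text
0.0187
hole scene [ 0.39963006 -0.17875688  0.064     ]
t 3.425 p [ 0.3975 -0.1839  0.1597] F [-0.1  0.5 -0.5] op 0.001
[{"slide": [-0.001, -0.017, 0.665], "delta_rot": [0.0, 0.0, 0.0012], "hand": 1}, {"slide": [-0.001, -0.017, 0.665], "delta_rot": [0.0, 0.0, 0.0012], "hand": 1}, {"slide": [0.0, -0.017, 0.664], "delta_rot": [0.0, 0.0, 0.0012], "hand": 1}, {"slide": [0, 0, 0], "delta_rot": [0, 0, 0], "hand": 1}, {"slide": [0, 0, 0], "delta_rot": [0, 0, 0], "hand": 1}]
```

Emit:
drive_tool --deltas '[{"slide":[0,0,0],"delta_rot":[0,0,0.003],"hand":1},{"slide":[0,0,0.2],"delta_rot":[0,0,0],"hand":1},{"slide":[0,-0.02,0.6],"delta_rot":[0,0,0],"hand":1},{"slide":[0,0,0.6],"delta_rot":[0,0,0],"hand":1},{"slide":[0,0,0.6],"delta_rot":[0,0,0],"hand":1}]'

```text
time_s: 4.05
eef_pos: [0.3962, -0.1836, 0.0582]
eef_rot: [-0.0, 0.706, 0.708, -0.0]
wrist_force: [0.5, 0.4, 0.6]
opening: 1.001
```

```bash
cat > zo.py <<'E'
from plan import *
import sys
def zo(tag,pt=None,w=(60,50),cams=('scene',),k=6,dots=()):
    o,p,R=state(); print(o['time_s'],p.round(4),o['wrist_force'].round(1),round(o['opening'],3))
    for n in cams:
        c=snap(n,n+tag); u=proj(c,p if pt is None else pt);a,b=max(int(u[0])-w[0],0),max(int(u[1])-w[1],0)
        f=cv2.resize(c['frame'][b:b+2*w[1],a:a+2*w[0],::-1],None,fx=k,fy=k,interpolation=cv2.INTER_CUBIC)
        for d in dots:
            u=proj(c,d); cv2.circle(f,(int((u[0]-a+.5)*k),int((u[1]-b+.5)*k)),3,(0,255,255),-1)
        print(n,'origin',a,b,'k',k); cv2.imwrite('pics/%s_%s.png'%(tag,n),f)
E
python3 - <<'E'
from zo import *
o,p,R=state()
zo('g1',dots=[p])
E
```

```text
4.05 [ 0.3962 -0.1836  0.0582] [0.5 0.4 0.6] 1.001
scene origin 114 188 k 6
```

View pics/g1_scene.png

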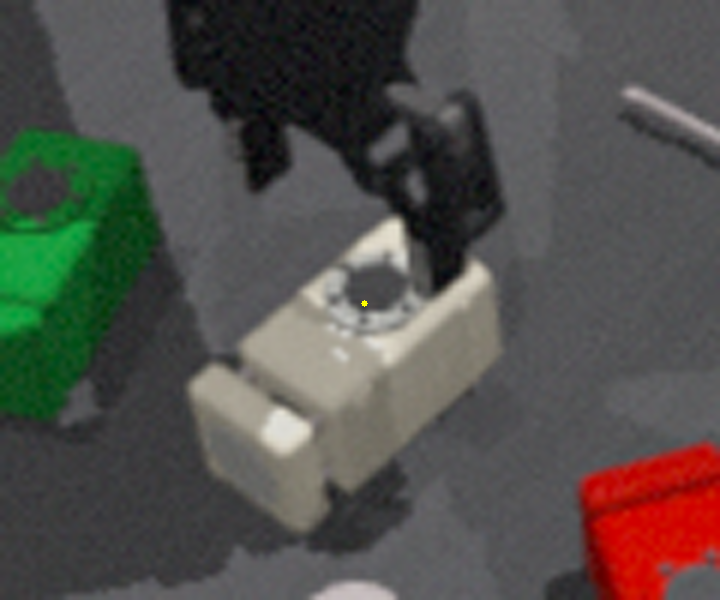

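Emit:
drive_tool --deltas '[{"slide":[0,0,0.3],"delta_rot":[0,0,0],"hand":1},{"slide":[0,0,0.3],"delta_rot":[0,0,0],"hand":1},{"slide":[0,0,0.15],"delta_rot":[0,0,0],"hand":1},{"slide":[0,0,0.05],"delta_rot":[0,0,0],"hand":1},{"slide":[0,0,0],"delta_rot":[0,0,0],"hand":1}]'

```text
time_s: 4.72
eef_pos: [0.3968, -0.184, 0.0199]
eef_rot: [0.0, 0.706, 0.708, 0.0]
wrist_force: [0.4, 0.9, -0.2]
opening: 0.998
```

```bash
python3 - <<'E'
from zo import *
zo('g2',cams=('scene','top'))
E
```

```text
4.725 [ 0.3968 -0.184   0.0199] [ 0.4  0.9 -0.2] 0.998
scene origin 116 198 k 6
top origin 267 170 k 6
```

View pics/g2_scene.png

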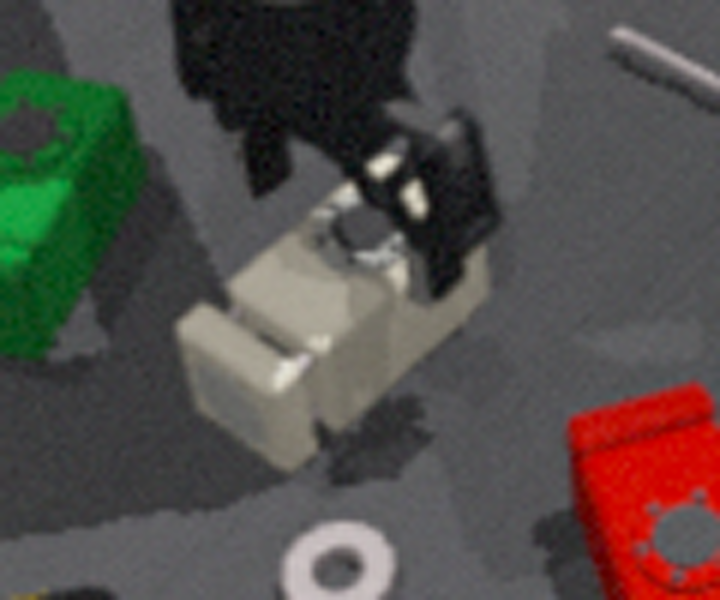

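View pics/g2_top.png

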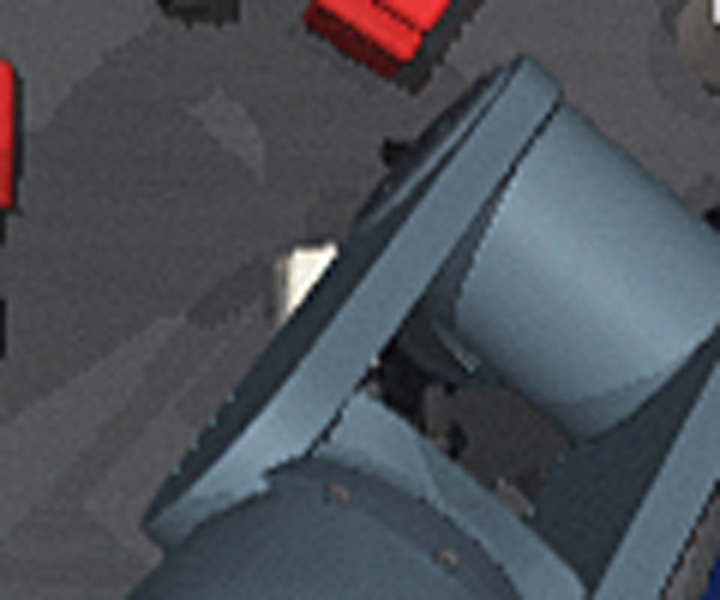

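```bash
python3 - <<'E'
from zo import *
s=load('sceneg2')
for z in (.02,.033,.045,.053): print(z,proj(s,[.4393,-.195,z]),proj(s,[.4393,-.184,z]))
E
```

```text
0.02 [185.79576839 259.7838192 ] [188.95309833 256.85266848]
0.033 [185.25720096 256.42467003] [188.44698209 253.48903103]
0.045 [184.7511851  253.26855134] [187.97151193 250.32906678]
0.053 [184.40899474 251.13424392] [187.65000861 248.19236275]
```

Emit:
drive_tool --deltas '[{"slide":[0,0,0.1],"delta_rot":[0,0,0],"hand":1},{"slide":[0,0,0.1],"delta_rot":[0,0,0],"hand":1},{"slide":[0,0,0.08],"delta_rot":[0,0,0],"hand":1},{"slide":[0,0,0],"delta_rot":[0,0,0],"hand":0.75},{"slide":[0,0,0],"delta_rot":[0,0,0],"hand":0.6}]'

```text
time_s: 5.45
eef_pos: [0.3964, -0.1839, 0.0059]
eef_rot: [-0.0, 0.706, 0.708, -0.0]
wrist_force: [1.4, -0.3, -3.6]
opening: 0.646
```

Emit:
drive_tool --deltas '[{"slide":[0,0,0],"delta_rot":[0,0,0],"hand":0},{"slide":[0,0,0],"delta_rot":[0,0,0],"hand":0},{"slide":[0,0,0],"delta_rot":[0,0,0],"hand":0},{"slide":[0,0,0],"delta_rot":[0,0,0],"hand":0},{"slide":[0,0,0],"delta_rot":[0,0,0],"hand":0}]'

```text
time_s: 6.08
eef_pos: [0.3964, -0.1839, 0.0059]
eef_rot: [-0.0, 0.706, 0.708, -0.0]
wrist_force: [-2.6, -0.0, 5.8]
opening: 0.645
```

```bash
python3 - <<'E'
from zo import *
zo('g3')
E
```

```text
6.075 [ 0.3964 -0.1839  0.0059] [-2.6 -0.   5.8] 0.645
scene origin 116 201 k 6
```

View pics/g3_scene.png

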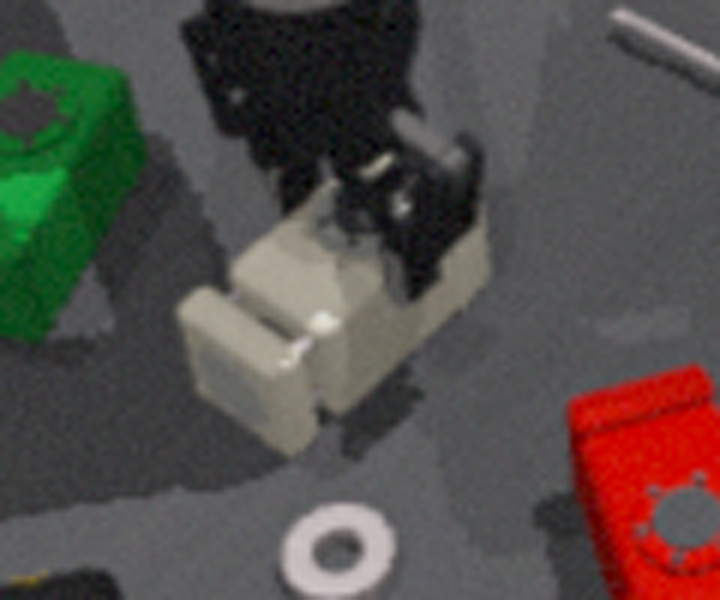

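```bash
python3 - <<'E'
from plan import *
plan([((.3964,-.1839,.085),0.2),((.5757,.0089,.12),7.0)],0)
E
```

```text
t 6.125 p [ 0.3964 -0.1839  0.0059] F [-3.3  0.1  5.8] op 0.638
[{"slide": [0.0, 0.0, -0.791], "delta_rot": [0.0, 0.0, -0.0002], "hand": 0}, {"slide": [0.001, -0.001, -0.791], "delta_rot": [-0.0001, 0.0, -0.0002], "hand": 0}, {"slide": [0.641, 0.6, -0.117], "delta_rot": [0.0, 0.0, -0.0063], "hand": 0}, {"slide": [0.628, 0.612, -0.117], "delta_rot": [0.0, 0.0, -0.0063], "hand": 0}, {"slide": [0.616, 0.625, -0.117], "delta_rot": [0.0, 0.0, -0.0063], "hand": 0}]
[{"slide": [0.604, 0.637, -0.117], "delta_rot": [0.0, 0.0, -0.0063], "hand": 0}, {"slide": [0.591, 0.649, -0.116], "delta_rot": [0.0, 0.0, -0.0063], "hand": 0}, {"slide": [0.579, 0.66, -0.117], "delta_rot": [0.0, 0.0, -0.0063], "hand": 0}, {"slide": [0, 0, 0], "delta_rot": [0, 0, 0], "hand": 0}, {"slide": [0, 0, 0], "delta_rot": [0, 0, 0], "hand": 0}]
```

Gentler lift first, then the travel.

Emit:
drive_tool --deltas '[{"slide":[0,0,-0.2],"delta_rot":[0,0,0],"hand":0},{"slide":[0,0,-0.4],"delta_rot":[0,0,0],"hand":0},{"slide":[0,0,-0.6],"delta_rot":[0,0,0],"hand":0},{"slide":[0,0,-0.6],"delta_rot":[0,0,0],"hand":0},{"slide":[0,0,-0.5],"delta_rot":[0,0,0],"hand":0}]'

```text
time_s: 6.75
eef_pos: [0.3963, -0.1834, 0.1215]
eef_rot: [-0.0, 0.706, 0.708, 0.0]
wrist_force: [0.6, -0.7, -6.6]
opening: 0.645
```

Emit:
drive_tool --deltas '[{"slide":[0.32,0.3,0],"delta_rot":[0,0,0],"hand":0},{"slide":[0.64,0.6,0],"delta_rot":[0,0,-0.006],"hand":0},{"slide":[0.63,0.61,0],"delta_rot":[0,0,-0.008],"hand":0},{"slide":[0.62,0.62,0],"delta_rot":[0,0,-0.008],"hand":0},{"slide":[0.6,0.64,0],"delta_rot":[0,0,-0.008],"hand":0}]'

```text
time_s: 7.38
eef_pos: [0.5308, -0.0374, 0.1201]
eef_rot: [-0.001, 0.672, 0.741, -0.0]
wrist_force: [0.5, -0.5, -6.4]
opening: 0.641
```

Emit:
drive_tool --deltas '[{"slide":[0.55,0.6,0],"delta_rot":[0,0,-0.008],"hand":0},{"slide":[0.3,0.34,0],"delta_rot":[0,0,0],"hand":0},{"slide":[0,0,0],"delta_rot":[0,0,0],"hand":0},{"slide":[0,0,0],"delta_rot":[0,0,0],"hand":0},{"slide":[0,0,0],"delta_rot":[0,0,0],"hand":0}]'

```text
time_s: 8.0
eef_pos: [0.5721, 0.0076, 0.1204]
eef_rot: [-0.0, 0.663, 0.748, -0.0]
wrist_force: [-0.2, -0.6, -5.5]
opening: 0.64
```

```bash
python3 - <<'E'
from zo import *
zo('p1',cams=('scene','top'),w=(65,50))
plan([((.5757,.0089,.12),7.0)],0)
E
```

```text
8.0 [0.5721 0.0076 0.1204] [-0.2 -0.6 -5.5] 0.64
scene origin 216 156 k 6
top origin 200 104 k 6
t 8.1 p [0.5725 0.0075 0.1207] F [ 0.3 -0.1 -4.7] op 0.636
[{"slide": [0.02, 0.068, 0.014], "delta_rot": [-0.0001, 0.0, -0.0006], "hand": 0}, {"slide": [0, 0, 0], "delta_rot": [0, 0, 0], "hand": 0}, {"slide": [0, 0, 0], "delta_rot": [0, 0, 0], "hand": 0}, {"slide": [0, 0, 0], "delta_rot": [0, 0, 0], "hand": 0}, {"slide": [0, 0, 0], "delta_rot": [0, 0, 0], "hand": 0}]
```

View pics/p1_scene.png

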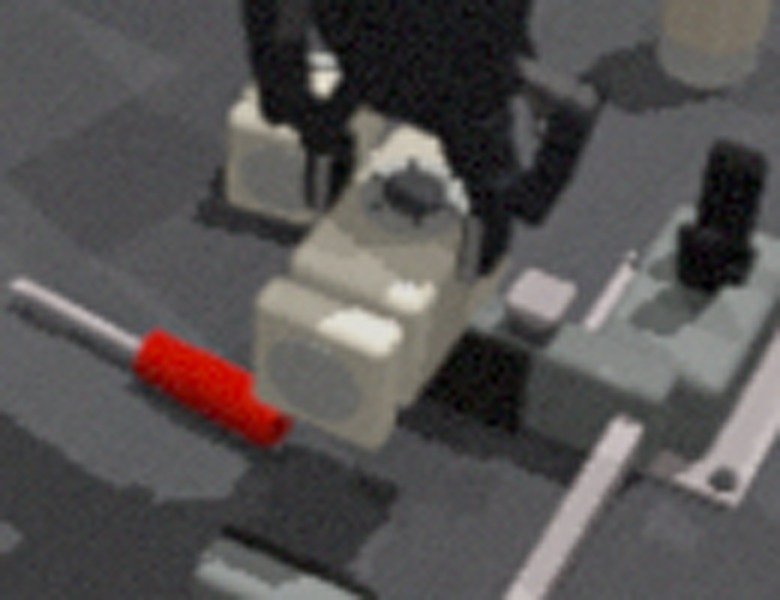

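View pics/p1_top.png

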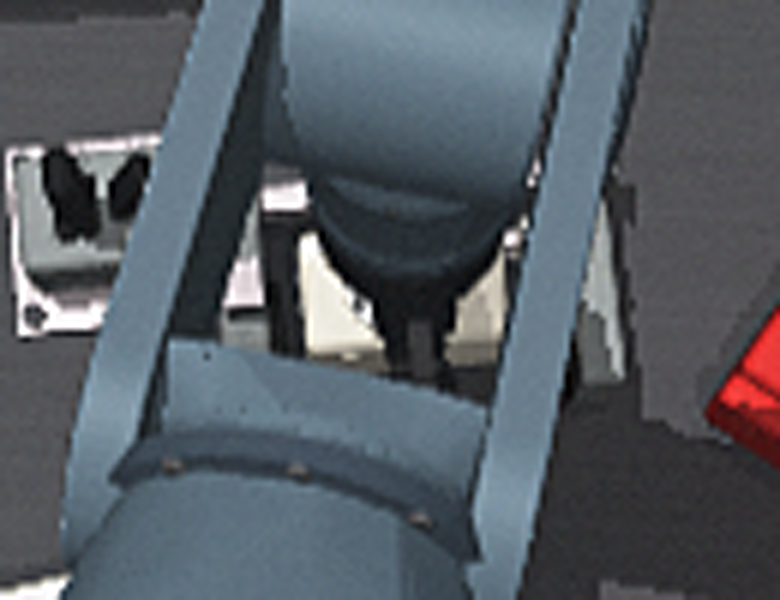

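Emit:
drive_tool --deltas '[{"slide":[0.02,0.07,0.2],"delta_rot":[0,0,0],"hand":0},{"slide":[0,0,0.4],"delta_rot":[0,0,0],"hand":0},{"slide":[0,0,0.3],"delta_rot":[0,0,0],"hand":0},{"slide":[0,0,0],"delta_rot":[0,0,0],"hand":0},{"slide":[0,0,0],"delta_rot":[0,0,0],"hand":0}]'

```text
time_s: 8.72
eef_pos: [0.5766, 0.0095, 0.076]
eef_rot: [0.0, 0.663, 0.749, 0.0]
wrist_force: [0.2, 0.6, -6.2]
opening: 0.642
```

```bash
python3 - <<'E'
from zo import *
zo('p2',cams=('scene','top'),w=(65,50))
plan([((.5757,.0089,.075),7.0)],0)
E
```

```text
8.725 [0.5766 0.0095 0.076 ] [ 0.2  0.6 -6.2] 0.642
scene origin 217 169 k 6
top origin 199 106 k 6
t 8.825 p [0.577  0.0094 0.0766] F [-0.1 -0.  -5.7] op 0.64
[{"slide": [-0.007, -0.028, 0.031], "delta_rot": [0.0005, 0.0002, -0.0003], "hand": 0}, {"slide": [0, 0, 0], "delta_rot": [0, 0, 0], "hand": 0}, {"slide": [0, 0, 0], "delta_rot": [0, 0, 0], "hand": 0}, {"slide": [0, 0, 0], "delta_rot": [0, 0, 0], "hand": 0}, {"slide": [0, 0, 0], "delta_rot": [0, 0, 0], "hand": 0}]
```

View pics/p2_scene.png

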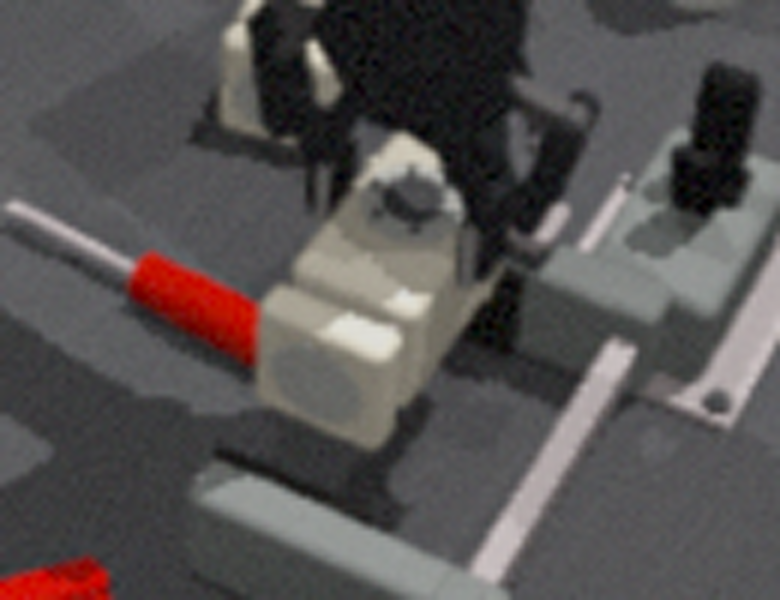

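View pics/p2_top.png

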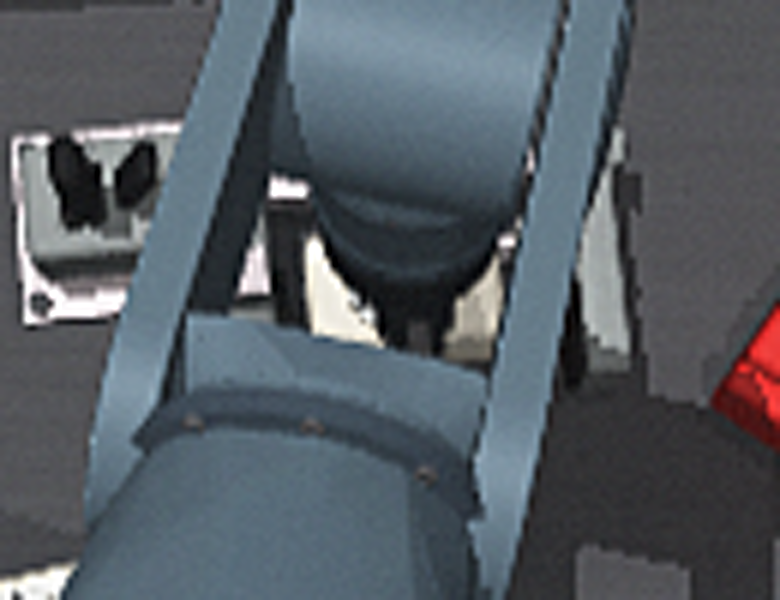

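```bash
python3 - <<'E'
from h import *
o=np.array([.6575,-.0007]);a=np.radians(7)
def cf(X): d=X[:2]-o; return (np.array([d[0]*np.cos(a)+d[1]*np.sin(a),-d[0]*np.sin(a)+d[1]*np.cos(a)])*1000).round(1)
s=load('scenep2');t=load('topp2')
S=lambda u,v,z: cf(ray(s,217+(u+.5)/6-.5,169+(v+.5)/6-.5,z))
T=lambda u,v,z: cf(ray(t,199+(u+.5)/6-.5,106+(v+.5)/6-.5,z))
print('cover bottom',S(262,382,.0715),S(378,447,.0715))
print('cover top',S(270,288,.1295),S(395,355,.1295))
print('slide pad top edge',S(222,452,.055),S(400,520,.055),'grey',S(222,468,.058),S(300,505,.058))
print('fixed jaw',S(525,275,.058),'pad',S(500,345,.005))
print('top: body edge',T(306,240,.1295),T(308,320,.1295),'fixed grey/tab',T(268,200,.058),'black edge',T(303,320,.055),T(303,230,.055))
print('slide top pad',T(565,370,.055),T(585,370,.058))
E
```

```text
cover bottom [-107.6  -40. ] [-52.5 -46.5]
cover top [-104.8  -42. ] [-48.3 -48.5]
slide pad top edge [-110.2  -67.3] [-34. -62.] grey [-105.1  -76.5] [-69.9 -77.2]
fixed jaw [-45.3  79.4] pad [-53.5  83.6]
top: body edge [-56.   61.1] [-93.9  63.7] fixed grey/tab [-15.   78.7] black edge [-77.3  67. ] [-31.3  62.7]
slide top pad [-115.4  -60.5] [-116.9  -70. ]
```

```bash
python3 - <<'E'
from h import *
s=load('sceneg3');p=load('scenep2');p1=load('scenep1');t=load('topp2')
def ang(c,ox,oy,a,b,z):
    A=ray(c,ox+(a[0]+.5)/6-.5,oy+(a[1]+.5)/6-.5,z);B=ray(c,ox+(b[0]+.5)/6-.5,oy+(b[1]+.5)/6-.5,z);d=B-A
    return A.round(4),B.round(4),np.degrees(np.arctan2(d[1],d[0])).round(1)
print('g3 cover bottom',ang(s,116,201,(195,405),(290,457),.0))
print('g3 cover top',ang(s,116,201,(182,310),(270,360),.059))
print('p2 cover bottom',ang(p,217,169,(262,382),(378,447),.0715))
print('p2 body right top edge',ang(p,217,169,(430,305),(463,245),.1295))
print('p2 body left top edge',ang(p,217,169,(295,268),(390,140),.1295))
print('top body left edge',ang(t,199,106,(310,330),(305,240),.1295))
for n,c in(('a',p),):
  f=cv2.resize(c['frame'][185:250,250:310,::-1],None,fx=10,fy=10,interpolation=cv2.INTER_CUBIC); cv2.imwrite('pics/big.png',f)
E
```

```text
g3 cover bottom (array([ 0.3722, -0.2579,  0.    ]), array([ 0.4205, -0.2527,  0.    ]), np.float64(6.2))
g3 cover top (array([ 0.3747, -0.2541,  0.059 ]), array([ 0.4189, -0.2505,  0.059 ]), np.float64(4.7))
p2 cover bottom (array([ 0.5555, -0.0535,  0.0715]), array([ 0.6111, -0.0532,  0.0715]), np.float64(0.3))
p2 body right top edge (array([ 0.6121, -0.0255,  0.1295]), array([0.605 , 0.0091, 0.1295]), np.float64(101.6))
p2 body left top edge (array([ 0.5601, -0.0407,  0.1295]), array([0.5493, 0.0415, 0.1295]), np.float64(97.5))
top body left edge (array([0.5518, 0.05  , 0.1295]), array([0.5945, 0.0536, 0.1295]), np.float64(4.8))
```

View pics/big.png

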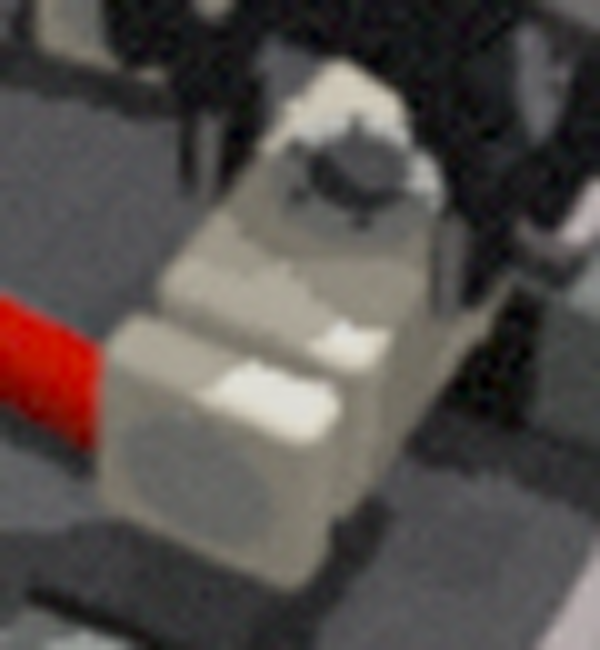

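Emit:
drive_tool --deltas '[{"slide":[-0.04,-0.02,0.2],"delta_rot":[0,0,0],"hand":0},{"slide":[0,0,0.4],"delta_rot":[0,0,0],"hand":0},{"slide":[0,0,0.4],"delta_rot":[0,0,0],"hand":0},{"slide":[0,0,0.25],"delta_rot":[0,0,0],"hand":0},{"slide":[0,0,0.1],"delta_rot":[0,0,0],"hand":0}]'

```text
time_s: 9.45
eef_pos: [0.5748, 0.0076, 0.0069]
eef_rot: [-0.001, 0.663, 0.749, -0.0]
wrist_force: [-0.2, 0.2, -6.0]
opening: 0.642
```

```bash
python3 - <<'E'
from zo import *
zo('p3',w=(65,50))
E
```

```text
9.45 [0.5748 0.0076 0.0069] [-0.2  0.2 -6. ] 0.642
scene origin 214 187 k 6
```

View pics/p3_scene.png

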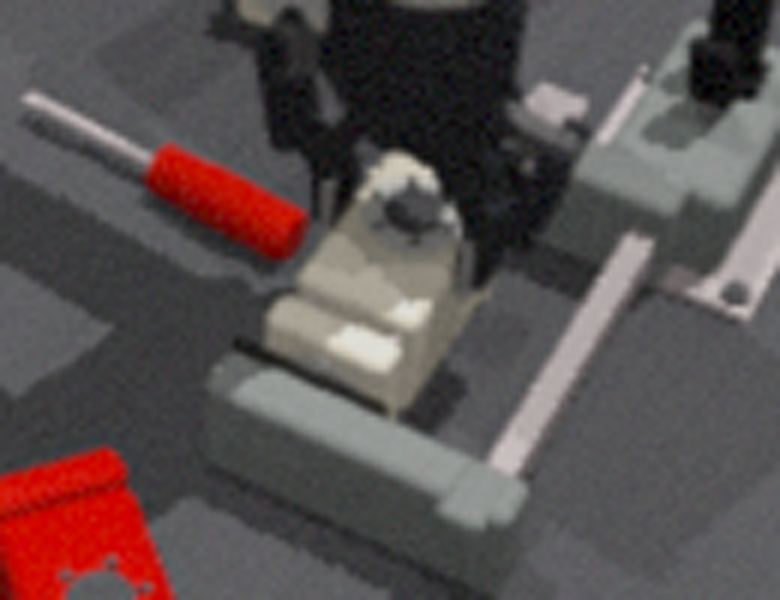

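Emit:
drive_tool --deltas '[{"slide":[0,0,0.025],"delta_rot":[0,0,0],"hand":0},{"slide":[0,0,0],"delta_rot":[0,0,0],"hand":0},{"slide":[0,0,0],"delta_rot":[0,0,0],"hand":0.75},{"slide":[0,0,0],"delta_rot":[0,0,0],"hand":0.9},{"slide":[0,0,0],"delta_rot":[0,0,0],"hand":1}]'

```text
time_s: 10.12
eef_pos: [0.5763, 0.0073, 0.0078]
eef_rot: [0.001, 0.663, 0.749, 0.0]
wrist_force: [-0.5, 0.5, 0.6]
opening: 0.998
```

Emit:
drive_tool --deltas '[{"slide":[0,0,-0.1],"delta_rot":[0,0,0],"hand":1},{"slide":[0,0,-0.4],"delta_rot":[0,0,0],"hand":1},{"slide":[0,0,-0.8],"delta_rot":[0,0,0],"hand":1},{"slide":[0,0,-0.9],"delta_rot":[0,0,0],"hand":1},{"slide":[0,0,-0.8],"delta_rot":[0,0,0],"hand":1}]'

```text
time_s: 10.75
eef_pos: [0.576, 0.0074, 0.1604]
eef_rot: [0.001, 0.663, 0.749, 0.001]
wrist_force: [-0.1, -0.5, 0.1]
opening: 0.998
```

```bash
python3 - <<'E'
from zo import *
zo('p4',cams=('scene','top'),pt=[.61,.05,.05],w=(65,50))
E
```

```text
10.75 [0.576  0.0074 0.1604] [-0.1 -0.5  0.1] 0.998
scene origin 236 173 k 6
top origin 186 97 k 6
```

View pics/p4_scene.png

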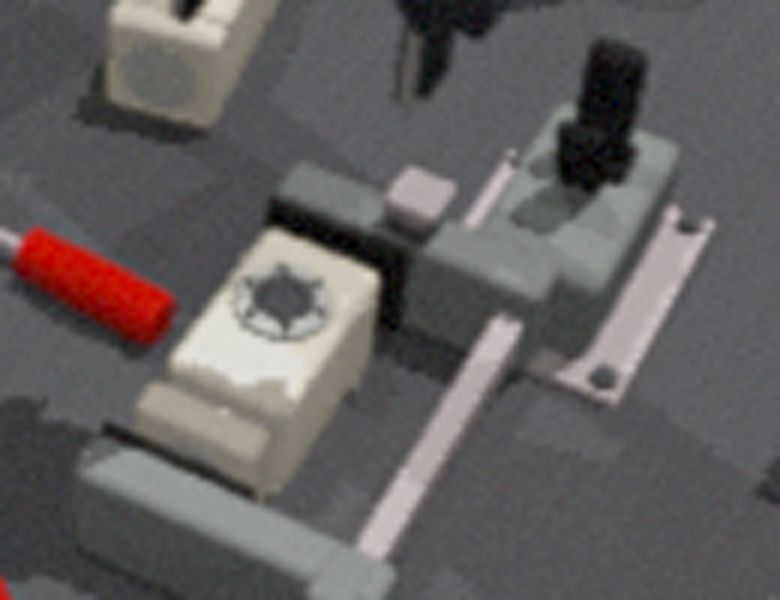

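```bash
python3 - <<'E'
from plan import *
t=load('top0');s=load('scene0')
print('grip top', ray(t,195+95.5/6.5-.5,115+93/6.5-.5,.122), ray(s,240+497/5,175+30/5,.122), proj(s,[.6364,.171,.122]),proj(t,[.6364,.171,.122]))
plan([((.6375,.1621,.17),97)],1)
E
```

```text
grip top [0.64268552 0.16970474 0.122     ] [0.6398913  0.17182341 0.122     ] [338.02463361 180.61526934] [208.64191478 130.94369701]
t 10.85 p [0.5794 0.0068 0.1644] F [0.6 0.7 0.1] op 1.0
[{"slide": [0.327, 0.17, -0.012], "delta_rot": [0.0002, 0.0004, -0.0556], "hand": 1}, {"slide": [0.292, 0.224, -0.011], "delta_rot": [0.0002, 0.0004, -0.0556], "hand": 1}, {"slide": [0.249, 0.272, -0.011], "delta_rot": [0.0002, 0.0004, -0.0556], "hand": 1}, {"slide": [0.198, 0.311, -0.011], "delta_rot": [0.0002, 0.0004, -0.0556], "hand": 1}, {"slide": [0.141, 0.34, -0.011], "delta_rot": [0.0002, 0.0004, -0.0556], "hand": 1}]
[{"slide": [0.08, 0.36, -0.012], "delta_rot": [0.0002, 0.0004, -0.0556], "hand": 1}, {"slide": [0.016, 0.368, -0.012], "delta_rot": [0.0002, 0.0004, -0.0555], "hand": 1}, {"slide": [-0.048, 0.365, -0.012], "delta_rot": [0.0002, 0.0004, -0.0556], "hand": 1}, {"slide": [-0.111, 0.351, -0.011], "delta_rot": [0.0002, 0.0005, -0.0555], "hand": 1}, {"slide": [0, 0, 0], "delta_rot": [0, 0, 0], "hand": 1}]
```

Emit:
drive_tool --deltas '[{"slide":[0.33,0.17,-0.01],"delta_rot":[0,0,-0.056],"hand":1},{"slide":[0.29,0.22,-0.01],"delta_rot":[0,0,-0.056],"hand":1},{"slide":[0.25,0.27,-0.01],"delta_rot":[0,0,-0.056],"hand":1},{"slide":[0.2,0.31,-0.01],"delta_rot":[0,0,-0.056],"hand":1},{"slide":[0.14,0.34,-0.01],"delta_rot":[0,0,-0.056],"hand":1}]'

```text
time_s: 11.48
eef_pos: [0.6073, 0.0944, 0.16]
eef_rot: [0.0, 0.278, 0.961, 0.0]
wrist_force: [-0.3, 0.2, -0.1]
opening: 1.001
```

Emit:
drive_tool --deltas '[{"slide":[0.08,0.36,-0.01],"delta_rot":[0,0,-0.056],"hand":1},{"slide":[0.02,0.37,-0.01],"delta_rot":[0,0,-0.055],"hand":1},{"slide":[-0.05,0.37,-0.01],"delta_rot":[0,0,-0.055],"hand":1},{"slide":[-0.11,0.35,-0.01],"delta_rot":[0,0,-0.055],"hand":1},{"slide":[0,0,0],"delta_rot":[0,0,0],"hand":1}]'

```text
time_s: 12.1
eef_pos: [0.6326, 0.1643, 0.1619]
eef_rot: [0.0, -0.062, 0.998, 0.0]
wrist_force: [-0.1, -0.1, -1.1]
opening: 1.002
```

```bash
python3 - <<'E'
from zo import *
zo('t1',cams=('scene','top'),pt=[.64,.16,.1],w=(65,50),dots=[[.6364,.171,.122]])
plan([((.639,.162,.13),97)],1)
E
```

```text
12.1 [0.6326 0.1643 0.1619] [-0.1 -0.1 -1.1] 1.002
scene origin 270 139 k 6
top origin 148 82 k 6
t 12.2 p [0.6323 0.163  0.1616] F [ 1.   0.3 -0.7] op 1.001
[{"slide": [-0.131, -0.035, 0.632], "delta_rot": [-0.0001, -0.0001, -0.0003], "hand": 1}, {"slide": [0, 0, 0], "delta_rot": [0, 0, 0], "hand": 1}, {"slide": [0, 0, 0], "delta_rot": [0, 0, 0], "hand": 1}, {"slide": [0, 0, 0], "delta_rot": [0, 0, 0], "hand": 1}, {"slide": [0, 0, 0], "delta_rot": [0, 0, 0], "hand": 1}]
```

View pics/t1_scene.png

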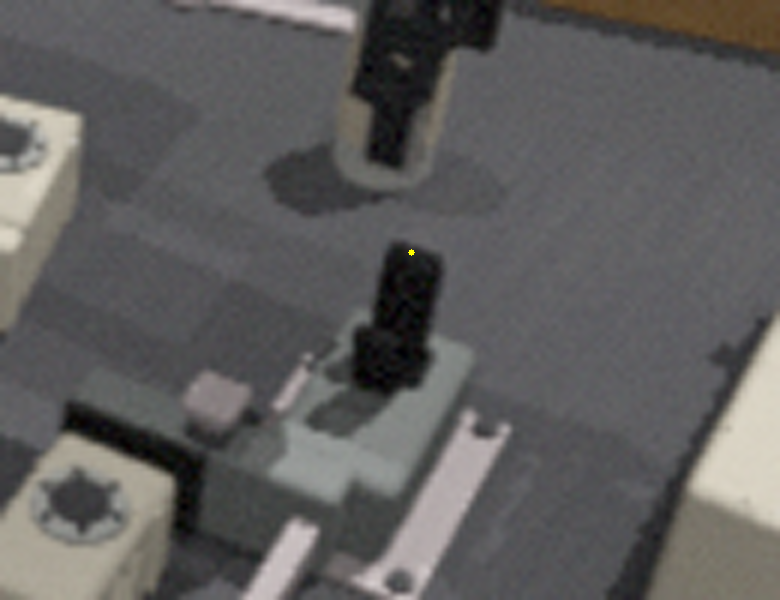

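View pics/t1_top.png

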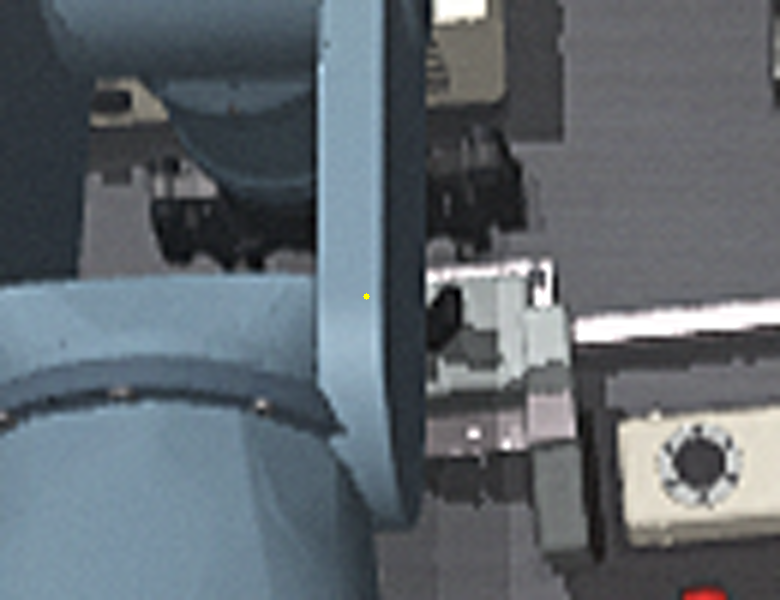

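Emit:
drive_tool --deltas '[{"slide":[-0.11,-0.03,0.3],"delta_rot":[0,0,0],"hand":1},{"slide":[0,0,0.4],"delta_rot":[0,0,0],"hand":1},{"slide":[0,0,0.3],"delta_rot":[0,0,0],"hand":1},{"slide":[0,0,0],"delta_rot":[0,0,0],"hand":1},{"slide":[0,0,0],"delta_rot":[0,0,0],"hand":1}]'

```text
time_s: 12.82
eef_pos: [0.6384, 0.1625, 0.1116]
eef_rot: [0.0, -0.062, 0.998, 0.0]
wrist_force: [0.2, -0.4, 0.1]
opening: 1.006
```

```bash
python3 - <<'E'
from zo import *
o,p,R=state()
zo('t2',pt=[.64,.16,.1],w=(50,40),k=8,dots=[p+R.apply([0,-.0425,-.033]),p+R.apply([0,.0425,-.033])])
print(R.as_matrix().round(2))
plan([((.638,.162,.065),97)],1)
E
```

```text
12.825 [0.6384 0.1625 0.1116] [ 0.2 -0.4  0.1] 1.006
scene origin 285 149 k 8
[[-0.99 -0.12  0.  ]
 [-0.12  0.99  0.  ]
 [-0.    0.   -1.  ]]
t 12.875 p [0.6387 0.1625 0.1121] F [-0.4  0.8  0. ] op 1.0
[{"slide": [0.008, -0.004, 0.471], "delta_rot": [0.0, 0.0002, 0.0004], "hand": 1}, {"slide": [0.008, -0.005, 0.471], "delta_rot": [0.0, 0.0001, 0.0003], "hand": 1}, {"slide": [0, 0, 0], "delta_rot": [0, 0, 0], "hand": 1}, {"slide": [0, 0, 0], "delta_rot": [0, 0, 0], "hand": 1}, {"slide": [0, 0, 0], "delta_rot": [0, 0, 0], "hand": 1}]
```

View pics/t2_scene.png

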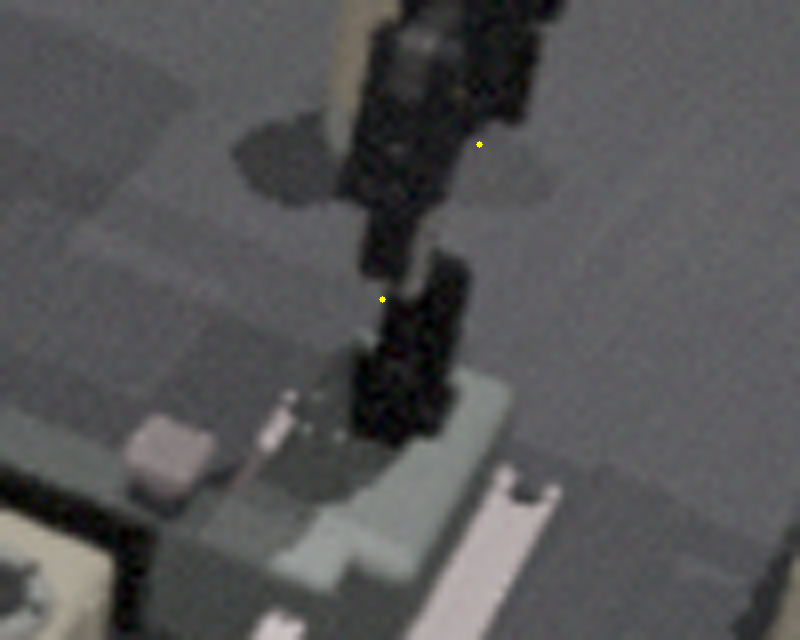

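Emit:
drive_tool --deltas '[{"slide":[0.01,0,0.2],"delta_rot":[0,0,0],"hand":1},{"slide":[0,0,0.4],"delta_rot":[0,0,0],"hand":1},{"slide":[0,0,0.4],"delta_rot":[0,0,0],"hand":1},{"slide":[0,0,0.13],"delta_rot":[0,0,0],"hand":1},{"slide":[0,0,0],"delta_rot":[0,0,0],"hand":1}]'

```text
time_s: 13.5
eef_pos: [0.637, 0.1624, 0.0537]
eef_rot: [-0.001, -0.062, 0.998, -0.0]
wrist_force: [0.3, 0.8, 0.7]
opening: 0.993
```

```bash
python3 - <<'E'
from zo import *
zo('t3',pt=[.64,.16,.1],w=(50,40),k=8)
E
```

```text
13.5 [0.637  0.1624 0.0537] [0.3 0.8 0.7] 0.993
scene origin 285 149 k 8
```

View pics/t3_scene.png

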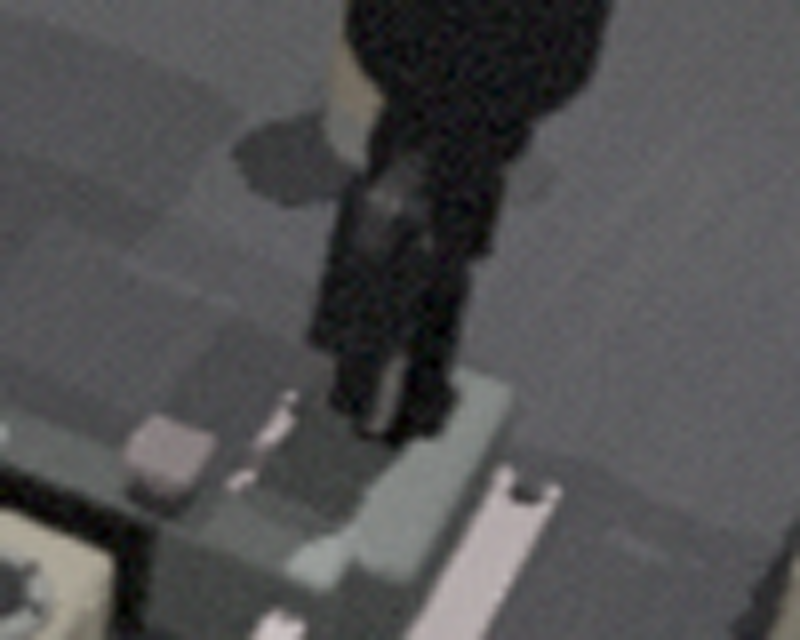

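Emit:
drive_tool --deltas '[{"slide":[0,0,0],"delta_rot":[0,0,0],"hand":0.6},{"slide":[0,0,0],"delta_rot":[0,0,0],"hand":0.5},{"slide":[0,0,0],"delta_rot":[0,0,0],"hand":0.3},{"slide":[0,0,0],"delta_rot":[0,0,0],"hand":0.3},{"slide":[0,0,0],"delta_rot":[0,0,0],"hand":0.3}]'

```text
time_s: 14.18
eef_pos: [0.6389, 0.1656, 0.058]
eef_rot: [0.002, -0.063, 0.998, 0.002]
wrist_force: [-4.1, 10.5, 10.7]
opening: 0.375
```

```bash
python3 - <<'E'
from zo import *
zo('t4',pt=[.62,.08,.06],w=(65,50),k=6)
E
```

```text
14.175 [0.6389 0.1656 0.058 ] [-4.1 10.5 10.7] 0.375
scene origin 246 165 k 6
```

View pics/t4_scene.png

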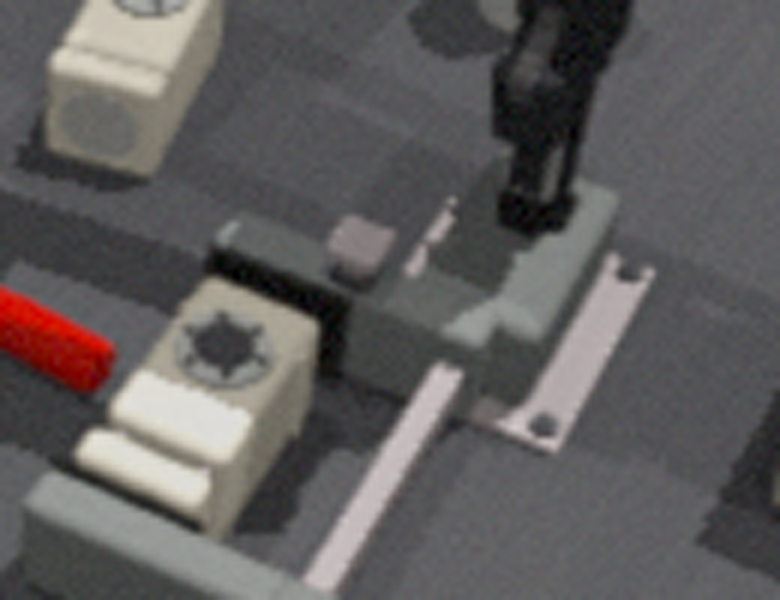

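Emit:
drive_tool --deltas '[{"slide":[0,0,0],"delta_rot":[0,0,0],"hand":0.9},{"slide":[0,0.04,-0.12],"delta_rot":[0,0,0],"hand":0.9},{"slide":[0,0,0],"delta_rot":[0,0,0],"hand":0.9},{"slide":[0,0,0],"delta_rot":[0,0,0],"hand":0.9},{"slide":[0,0,0],"delta_rot":[0,0,0],"hand":0.9}]'

```text
time_s: 14.85
eef_pos: [0.6373, 0.1643, 0.0607]
eef_rot: [-0.0, -0.062, 0.998, 0.0]
wrist_force: [-0.1, -0.1, 0.6]
opening: 0.905
```

Emit:
drive_tool --deltas '[{"slide":[0,0,0],"delta_rot":[0,0,0],"hand":0.6},{"slide":[0,0,0],"delta_rot":[0,0,0],"hand":0.4},{"slide":[0,0,0],"delta_rot":[0,0,0],"hand":0.3},{"slide":[0,0,0],"delta_rot":[0,0,0],"hand":0.3},{"slide":[0,0,0],"delta_rot":[0,0,0],"hand":0.3}]'

```text
time_s: 15.48
eef_pos: [0.6387, 0.1656, 0.0634]
eef_rot: [0.002, -0.063, 0.998, 0.0]
wrist_force: [-2.7, 5.2, 10.5]
opening: 0.372
```

```bash
python3 - <<'E'
from zo import *
zo('t5',pt=[.62,.08,.06],w=(65,50),k=6)
E
```

```text
15.475 [0.6387 0.1656 0.0634] [-2.7  5.2 10.5] 0.372
scene origin 246 165 k 6
```

View pics/t5_scene.png

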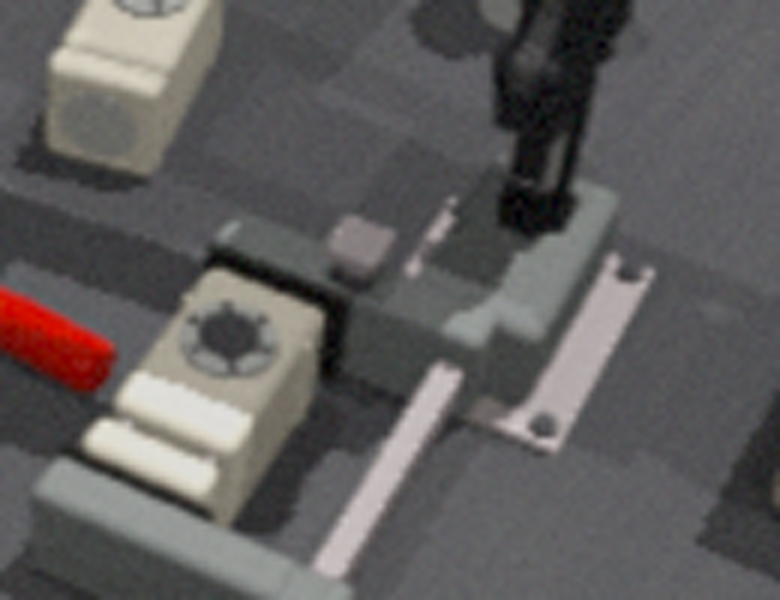

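Emit:
drive_tool --deltas '[{"slide":[0,0,0],"delta_rot":[0,0,0],"hand":0.9},{"slide":[0,0,0],"delta_rot":[0,0,0],"hand":0.9},{"slide":[0,0,0],"delta_rot":[0,0,0],"hand":0.9},{"slide":[0,0,0],"delta_rot":[0,0,0],"hand":0.9},{"slide":[0,0,0],"delta_rot":[0,0,0],"hand":0.9}]'

```text
time_s: 16.15
eef_pos: [0.6374, 0.1645, 0.0609]
eef_rot: [-0.0, -0.062, 0.998, 0.0]
wrist_force: [-0.3, 0.4, -0.5]
opening: 0.896
```

Emit:
drive_tool --deltas '[{"slide":[0,0,0],"delta_rot":[0,0,0],"hand":0.6},{"slide":[0,0,0],"delta_rot":[0,0,0],"hand":0.4},{"slide":[0,0,0],"delta_rot":[0,0,0],"hand":0.3},{"slide":[0,0,0],"delta_rot":[0,0,0],"hand":0.3},{"slide":[0,0,0],"delta_rot":[0,0,0],"hand":0.3}]'

```text
time_s: 16.77
eef_pos: [0.6388, 0.1656, 0.0636]
eef_rot: [0.002, -0.063, 0.998, 0.0]
wrist_force: [-3.1, 4.4, 11.3]
opening: 0.368
```

Emit:
drive_tool --deltas '[{"slide":[0,0,0],"delta_rot":[0,0,0],"hand":0.9},{"slide":[0,0,0],"delta_rot":[0,0,0],"hand":0.9},{"slide":[0,0,0],"delta_rot":[0,0,0],"hand":0.9},{"slide":[0,0,0],"delta_rot":[0,0,0],"hand":0.9},{"slide":[0,0,0],"delta_rot":[0,0,0],"hand":0.9}]'

```text
time_s: 17.4
eef_pos: [0.6374, 0.1645, 0.0609]
eef_rot: [-0.0, -0.062, 0.998, 0.0]
wrist_force: [0.2, -0.5, -0.5]
opening: 0.899
```

Emit:
drive_tool --deltas '[{"slide":[0,0,0],"delta_rot":[0,0,0],"hand":0.6},{"slide":[0,0,0],"delta_rot":[0,0,0],"hand":0.4},{"slide":[0,0,0],"delta_rot":[0,0,0],"hand":0.3},{"slide":[0,0,0],"delta_rot":[0,0,0],"hand":0.3},{"slide":[0,0,0],"delta_rot":[0,0,0],"hand":0.3}]'

```text
time_s: 18.02
eef_pos: [0.6388, 0.1656, 0.0638]
eef_rot: [0.002, -0.063, 0.998, 0.0]
wrist_force: [-2.6, 3.8, 11.9]
opening: 0.374
```

```bash
python3 - <<'E'
from zo import *
zo('t6',pt=[.62,.08,.06],w=(65,50),k=6)
E
```

```text
18.025 [0.6388 0.1656 0.0638] [-2.6  3.8 11.9] 0.374
scene origin 246 165 k 6
```

View pics/t6_scene.png

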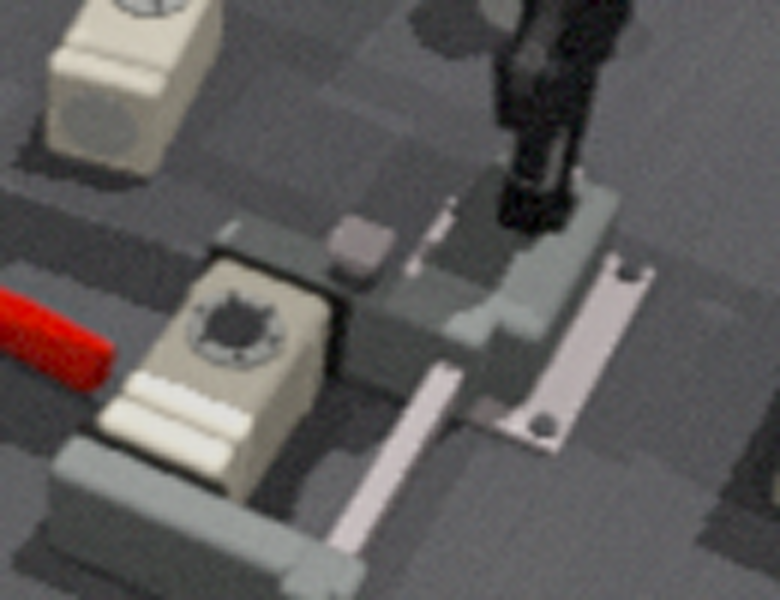

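Cover gap nearly closed, joint against fixed jaw. More squeezes.

Emit:
drive_tool --deltas '[{"slide":[0,0,0],"delta_rot":[0,0,0],"hand":0.9},{"slide":[0,0,0],"delta_rot":[0,0,0],"hand":0.9},{"slide":[0,0,0],"delta_rot":[0,0,0],"hand":0.9},{"slide":[0,0,0],"delta_rot":[0,0,0],"hand":0.9},{"slide":[0,0,0],"delta_rot":[0,0,0],"hand":0.9}]'

```text
time_s: 18.7
eef_pos: [0.6374, 0.1645, 0.0608]
eef_rot: [-0.0, -0.062, 0.998, 0.0]
wrist_force: [0.1, 0.1, -0.1]
opening: 0.899
```

Emit:
drive_tool --deltas '[{"slide":[0,0,0],"delta_rot":[0,0,0],"hand":0.6},{"slide":[0,0,0],"delta_rot":[0,0,0],"hand":0.4},{"slide":[0,0,0],"delta_rot":[0,0,0],"hand":0.3},{"slide":[0,0,0],"delta_rot":[0,0,0],"hand":0.3},{"slide":[0,0,0],"delta_rot":[0,0,0],"hand":0.3}]'

```text
time_s: 19.32
eef_pos: [0.6389, 0.1651, 0.0639]
eef_rot: [0.002, -0.063, 0.998, -0.0]
wrist_force: [-3.2, 3.4, 13.9]
opening: 0.381
```

Emit:
drive_tool --deltas '[{"slide":[0,0,0],"delta_rot":[0,0,0],"hand":0.9},{"slide":[0,0,0],"delta_rot":[0,0,0],"hand":0.9},{"slide":[0,0,0],"delta_rot":[0,0,0],"hand":0.9},{"slide":[0,0,0],"delta_rot":[0,0,0],"hand":0.9},{"slide":[0,0,0],"delta_rot":[0,0,0],"hand":0.9}]'

```text
time_s: 19.95
eef_pos: [0.6375, 0.1646, 0.061]
eef_rot: [0.0, -0.062, 0.998, 0.0]
wrist_force: [0.2, 0.2, -0.1]
opening: 0.897
```

Emit:
drive_tool --deltas '[{"slide":[0,0,0],"delta_rot":[0,0,0],"hand":0.6},{"slide":[0,0,0],"delta_rot":[0,0,0],"hand":0.4},{"slide":[0,0,0],"delta_rot":[0,0,0],"hand":0.3},{"slide":[0,0,0],"delta_rot":[0,0,0],"hand":0.3},{"slide":[0,0,0],"delta_rot":[0,0,0],"hand":0.3}]'

```text
time_s: 20.58
eef_pos: [0.6388, 0.165, 0.064]
eef_rot: [0.002, -0.063, 0.998, -0.0]
wrist_force: [-4.6, 2.3, 13.5]
opening: 0.383
```

```bash
python3 - <<'E'
from zo import *
zo('t7',pt=[.62,.08,.06],w=(65,50),k=6)
E
```

```text
20.575 [0.6388 0.165  0.064 ] [-4.6  2.3 13.5] 0.383
scene origin 246 165 k 6
```

View pics/t7_scene.png

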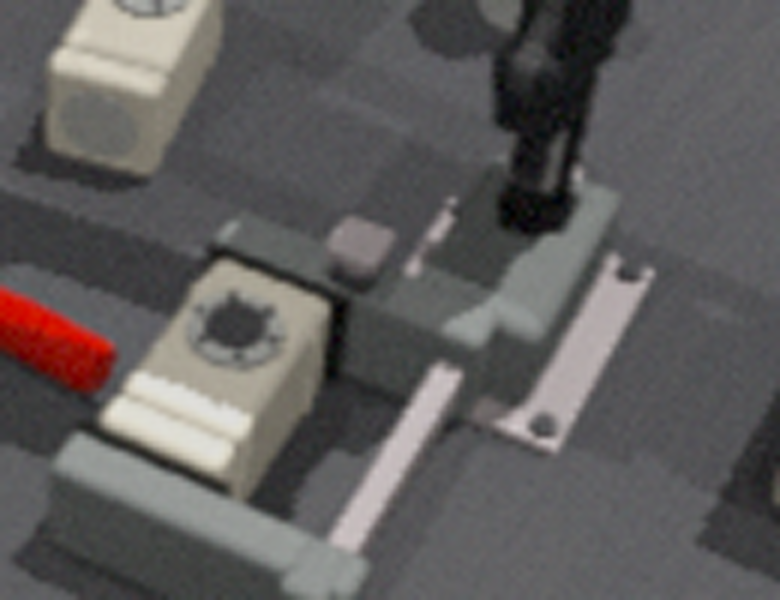

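```bash
cat > jw.py <<'E'
from h import *
import sys
a=np.radians(7);yd=np.array([-np.sin(a),np.cos(a)])
def track(n0,names,pt,r=9,z=.055):
    c0=load(n0);g0=cv2.cvtColor(c0['frame'],cv2.COLOR_RGB2GRAY);u,v=pt;T=g0[v-r:v+r+1,u-r:u+r+1]
    A=ray(c0,u,v,z)
    for n in names:
        c=load(n);g=cv2.cvtColor(c['frame'],cv2.COLOR_RGB2GRAY);m=cv2.matchTemplate(g[v-60:v+60,u-40:u+80],T,cv2.TM_CCOEFF_NORMED)
        _,s,_,(x,y)=cv2.minMaxLoc(m)
        f=lambda a,b,c:(a-c)/(2*(a-2*b+c))
        dx=f(m[y,x-1],m[y,x],m[y,x+1]);dy=f(m[y-1,x],m[y,x],m[y+1,x])
        U=u-40+x+dx+r;V=v-60+y+dy+r;B=ray(c,U,V,z);d=(B-A)[:2]
        print(n,round(s,3),(round(U,1),round(V,1)),'move along y mm',(d@yd*1000).round(1),'across',(d@[np.cos(a),np.sin(a)]*1000).round(1))
E
python3 - <<'E'
from jw import *
track('scene0',['scenep4','scenet4','scenet5','scenet6','scenet7'],(298,270))
E
```

```text
scenep4 0.997 (np.float32(298.0), np.float32(270.0)) move along y mm -0.0 across -0.0
scenet4 0.979 (np.float32(299.3), np.float32(267.7)) move along y mm 7.1 across -0.1
scenet5 0.993 (np.float32(300.9), np.float32(265.1)) move along y mm 15.5 across 0.0
scenet6 0.985 (np.float32(303.3), np.float32(261.2)) move along y mm 28.4 across 0.3
scenet7 0.976 (np.float32(303.5), np.float32(261.0)) move along y mm 29.3 across 0.2
```

Emit:
drive_tool --deltas '[{"slide":[0,0,0],"delta_rot":[0,0,0],"hand":1},{"slide":[0,0,0],"delta_rot":[0,0,0],"hand":1},{"slide":[0,0,0],"delta_rot":[0,0,0],"hand":1},{"slide":[0,0,0],"delta_rot":[0,0,0],"hand":1},{"slide":[0,0,0],"delta_rot":[0,0,0],"hand":1}]'

```text
time_s: 21.25
eef_pos: [0.6374, 0.1646, 0.061]
eef_rot: [0.0, -0.062, 0.998, 0.0]
wrist_force: [0.2, -0.1, 0.0]
opening: 1.0
```

Emit:
drive_tool --deltas '[{"slide":[0,0,0],"delta_rot":[0,0,0],"hand":0.6},{"slide":[0,0,0],"delta_rot":[0,0,0],"hand":0.4},{"slide":[0,0,0],"delta_rot":[0,0,0],"hand":0.2},{"slide":[0,0,0],"delta_rot":[0,0,0],"hand":0.2},{"slide":[0,0,0],"delta_rot":[0,0,0],"hand":0.2}]'

```text
time_s: 21.88
eef_pos: [0.6388, 0.165, 0.064]
eef_rot: [0.002, -0.063, 0.998, -0.0]
wrist_force: [-4.7, 3.0, 14.5]
opening: 0.379
```

```bash
python3 - <<'E'
from zo import *
zo('t8',pt=[.58,.0,.06],w=(32,25),k=12,cams=('scene','top'))
from jw import *
track('scene0',['scenet7','scenet8'],(298,270))
E
```

```text
21.875 [0.6388 0.165  0.064 ] [-4.7  3.  14.5] 0.379
scene origin 248 201 k 12
top origin 235 131 k 12
scenet7 0.976 (np.float32(303.5), np.float32(261.0)) move along y mm 29.3 across 0.2
scenet8 0.976 (np.float32(303.5), np.float32(260.9)) move along y mm 29.3 across 0.2
```

View pics/t8_scene.png

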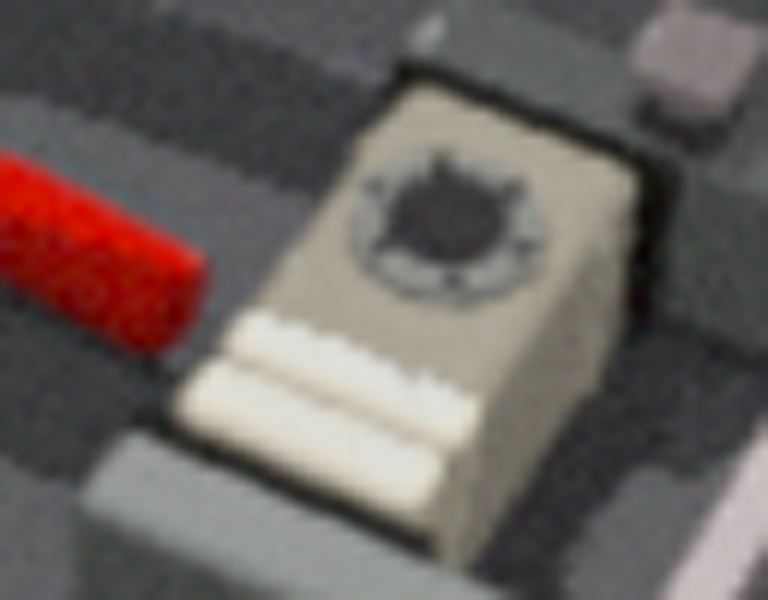

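View pics/t8_top.png

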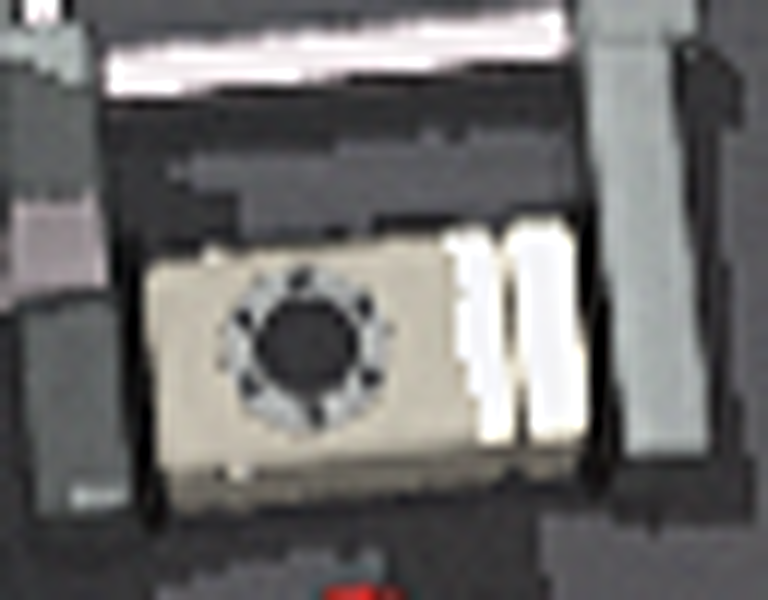

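```bash
python3 - <<'E'
from h import *
t=load('top0'); f=t['frame'][190:228,182:236,::-1]; A=cv2.resize(f,None,fx=12,fy=12,interpolation=cv2.INTER_CUBIC)
cv2.imwrite('pics/fin.png',A)
s=load('scenep4'); f=s['frame'][145:200,245:290,::-1]
cv2.imwrite('pics/fins.png',cv2.resize(f,None,fx=12,fy=12,interpolation=cv2.INTER_CUBIC))
E
```

```text
(no output)
```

View pics/fin.png

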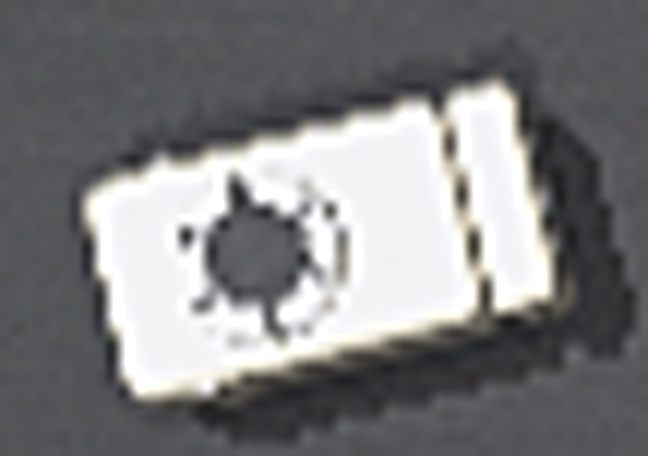

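View pics/fins.png

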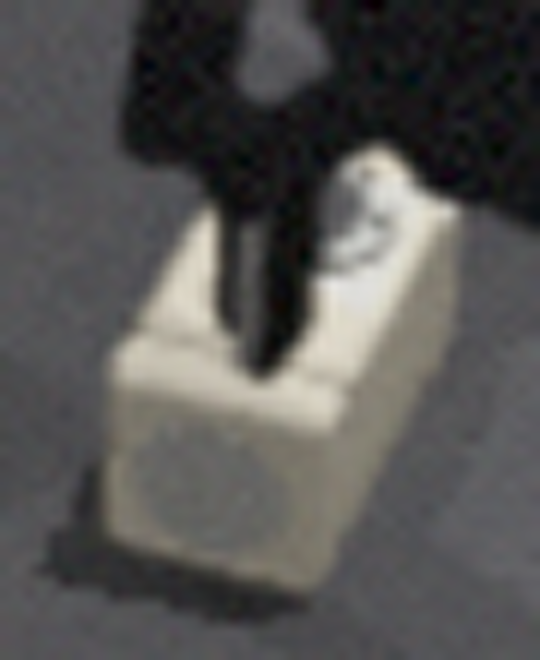

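Emit:
drive_tool --deltas '[{"slide":[0,0,0],"delta_rot":[0,0,0],"hand":1},{"slide":[0,0,0],"delta_rot":[0,0,0],"hand":1},{"slide":[0,0,0],"delta_rot":[0,0,0],"hand":1},{"slide":[0,0,-0.4],"delta_rot":[0,0,0],"hand":1},{"slide":[0,0,-0.9],"delta_rot":[0,0,0],"hand":1}]'

```text
time_s: 22.6
eef_pos: [0.6358, 0.1646, 0.1253]
eef_rot: [-0.002, -0.062, 0.998, 0.0]
wrist_force: [0.8, 0.6, -0.1]
opening: 0.999
```

Emit:
drive_tool --deltas '[{"slide":[0,0,-0.8],"delta_rot":[0,0,0],"hand":1},{"slide":[0,0,-0.2],"delta_rot":[0,0,0],"hand":0},{"slide":[0,0,0],"delta_rot":[0,0,0],"hand":0},{"slide":[0,0,0],"delta_rot":[0,0,0],"hand":0},{"slide":[0,0,0],"delta_rot":[0,0,0],"hand":0}]'

```text
time_s: 23.22
eef_pos: [0.6364, 0.1643, 0.174]
eef_rot: [-0.002, -0.062, 0.998, -0.0]
wrist_force: [0.2, 0.1, -0.3]
opening: 0.147
```

```bash
python3 - <<'E'
from plan import *
plan([((.5944,.0865,.12),97)],0)
E
```

```text
t 23.225 p [0.6364 0.1643 0.174 ] F [ 0.2  0.1 -0.3] op 0.147
[{"slide": [0.341, -0.48, 0.361], "delta_rot": [0.0, -0.0003, 0.0002], "hand": 0}, {"slide": [0.341, -0.481, 0.361], "delta_rot": [0.0, -0.0004, 0.0003], "hand": 0}, {"slide": [0.341, -0.48, 0.36], "delta_rot": [0.0001, -0.0003, 0.0002], "hand": 0}, {"slide": [0, 0, 0], "delta_rot": [0, 0, 0], "hand": 0}, {"slide": [0, 0, 0], "delta_rot": [0, 0, 0], "hand": 0}]
```

Emit:
drive_tool --deltas '[{"slide":[0.34,-0.48,0],"delta_rot":[0,0,0],"hand":0},{"slide":[0.34,-0.48,0.2],"delta_rot":[0,0,0],"hand":0},{"slide":[0.34,-0.48,0.4],"delta_rot":[0,0,0],"hand":0},{"slide":[0,0,0.6],"delta_rot":[0,0,0],"hand":0},{"slide":[0,0,0.2],"delta_rot":[0,0,0],"hand":0}]'

```text
time_s: 23.85
eef_pos: [0.5938, 0.0864, 0.1031]
eef_rot: [-0.002, -0.062, 0.998, 0.0]
wrist_force: [-0.4, -0.1, -0.0]
opening: 0.004
```

```bash
python3 - <<'E'
from zo import *
o,p,R=state()
zo('r1',pt=[.6,.08,.08],w=(50,40),k=8,cams=('scene','top'),dots=[[.5944,.0863,.078]])
plan([((.5944,.0865,.078),97)],0)
E
```

```text
23.85 [0.5938 0.0864 0.1031] [-0.4 -0.1 -0. ] 0.004
scene origin 255 166 k 8
top origin 191 107 k 8
t 23.95 p [0.5947 0.0868 0.1043] F [-0.3  0.8  0.1] op 0.0
[{"slide": [0.004, -0.006, 0.525], "delta_rot": [0.0002, -0.0011, 0.0008], "hand": 0}, {"slide": [0, 0, 0], "delta_rot": [0, 0, 0], "hand": 0}, {"slide": [0, 0, 0], "delta_rot": [0, 0, 0], "hand": 0}, {"slide": [0, 0, 0], "delta_rot": [0, 0, 0], "hand": 0}, {"slide": [0, 0, 0], "delta_rot": [0, 0, 0], "hand": 0}]
```

View pics/r1_scene.png

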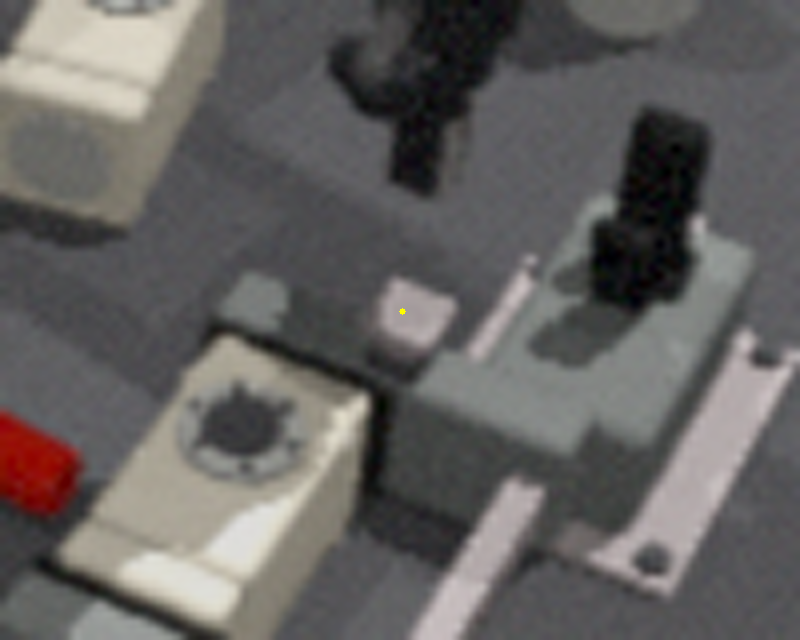

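View pics/r1_top.png

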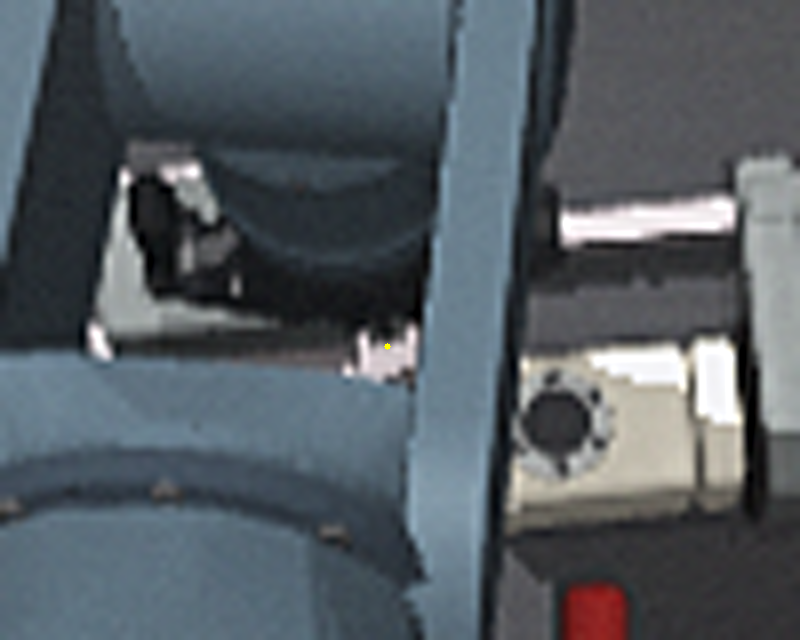

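```bash
python3 - <<'E'
from h import *
s=load('scener1')
for z in(.078,.104,.124,.134):print(z,(proj(s,[.5943,.0866,z])-[255,166]+.5)*8)
print(s['R'])
print(ray(s,255+432/8-.5,166+185/8-.5,.128),ray(s,255+432/8-.5,166+185/8-.5,.104),ray(s,255+413/8-.5,166+313/8-.5,.078))
f=s['frame'][175:215,285:330,::-1];cv2.imwrite('pics/rz.png',cv2.resize(f,None,fx=14,fy=14,interpolation=cv2.INTER_CUBIC))
E
```

```text
0.078 [402.97082354 310.80951644]
0.104 [411.44223341 252.02644293]
0.124 [418.16299787 205.3910898 ]
0.134 [421.59255812 181.59338721]
[[ 0.80361861  0.5949545   0.01504219]
 [ 0.41771094 -0.54584772 -0.72633865]
 [-0.4239277   0.58998255 -0.68717239]]
[0.59480489 0.09320052 0.128     ] [0.58349711 0.11712557 0.104     ] [0.59735383 0.08769538 0.078     ]
```

View pics/rz.png

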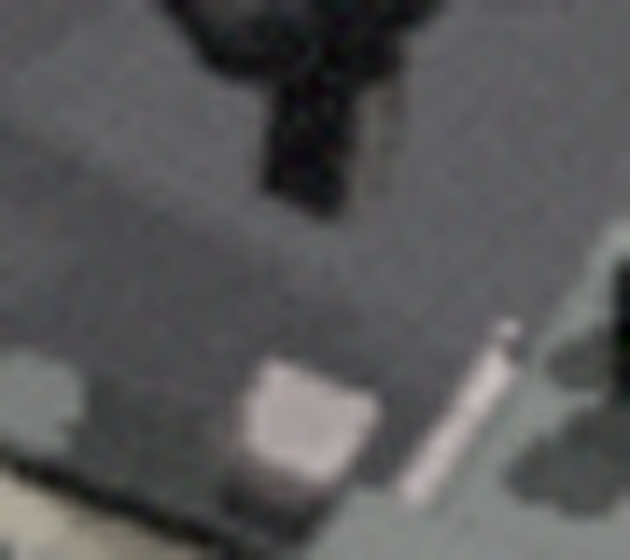

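Emit:
drive_tool --deltas '[{"slide":[0,0,0.25],"delta_rot":[0,0,0],"hand":0},{"slide":[0,0,0.2],"delta_rot":[0,0,0],"hand":0},{"slide":[0,0,0.06],"delta_rot":[0,0,0],"hand":0},{"slide":[0,0,0.06],"delta_rot":[0,0,0],"hand":0},{"slide":[0,0,0.06],"delta_rot":[0,0,0],"hand":0}]'

```text
time_s: 24.58
eef_pos: [0.5961, 0.0867, 0.0746]
eef_rot: [0.0, -0.062, 0.998, -0.0]
wrist_force: [-1.2, -0.4, 0.3]
opening: -0.003
```

Emit:
drive_tool --deltas '[{"slide":[0,0,0.06],"delta_rot":[0,0,0],"hand":0},{"slide":[0,0,0.06],"delta_rot":[0,0,0],"hand":0},{"slide":[0,0,0.06],"delta_rot":[0,0,0],"hand":0},{"slide":[0,0,0.06],"delta_rot":[0,0,0],"hand":0},{"slide":[0,0,0.06],"delta_rot":[0,0,0],"hand":0}]'

```text
time_s: 25.2
eef_pos: [0.5958, 0.0866, 0.0592]
eef_rot: [-0.0, -0.062, 0.998, -0.0]
wrist_force: [0.6, 0.8, -0.3]
opening: -0.004
```

```bash
python3 - <<'E'
from zo import *
zo('r2',pt=[.6,.08,.08],w=(50,40),k=8,cams=('scene',))
E
```

```text
25.2 [0.5958 0.0866 0.0592] [ 0.6  0.8 -0.3] -0.004
scene origin 255 166 k 8
```

View pics/r2_scene.png

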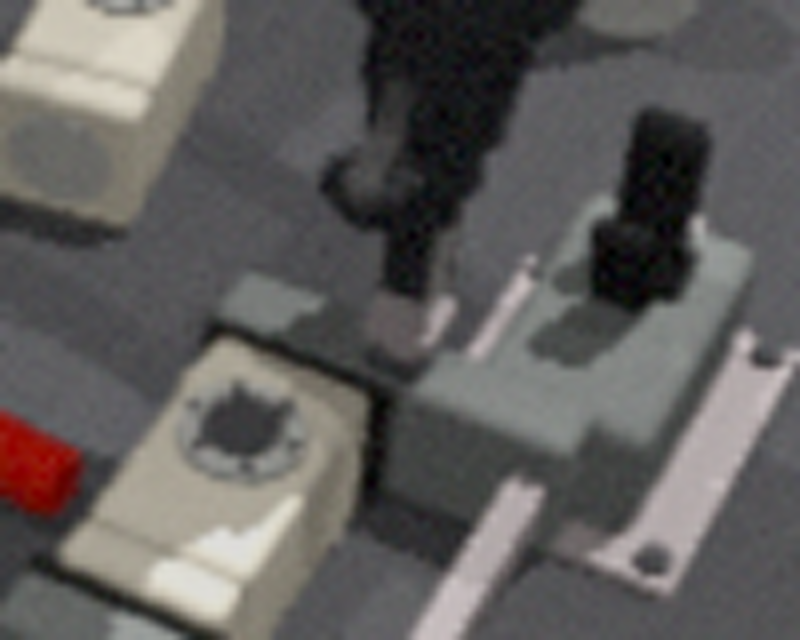

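Emit:
drive_tool --deltas '[{"slide":[0,0,0.04],"delta_rot":[0,0,0],"hand":0},{"slide":[0,0,0.04],"delta_rot":[0,0,0],"hand":0},{"slide":[0,0,0.04],"delta_rot":[0,0,0],"hand":0},{"slide":[0,0,0.04],"delta_rot":[0,0,0],"hand":0},{"slide":[0,0,0],"delta_rot":[0,0,0],"hand":0}]'

```text
time_s: 25.88
eef_pos: [0.5956, 0.0866, 0.0512]
eef_rot: [-0.0, -0.062, 0.998, 0.0]
wrist_force: [-0.0, -0.6, 0.3]
opening: 0.002
```

Emit:
drive_tool --deltas '[{"slide":[0,0,0.04],"delta_rot":[0,0,0],"hand":0},{"slide":[0,0,0.04],"delta_rot":[0,0,0],"hand":0},{"slide":[0,0,0],"delta_rot":[0,0,0],"hand":0},{"slide":[0,0,0],"delta_rot":[0,0,0],"hand":0},{"slide":[0,0,0],"delta_rot":[0,0,0],"hand":0}]'

```text
time_s: 26.5
eef_pos: [0.5958, 0.0867, 0.0475]
eef_rot: [0.0, -0.062, 0.998, -0.0]
wrist_force: [-1.2, 0.7, 0.7]
opening: -0.0
```

```bash
python3 - <<'E'
from zo import *
zo('r3',pt=[.6,.08,.08],w=(50,40),k=8,cams=('scene',))
E
```

```text
26.5 [0.5958 0.0867 0.0475] [-1.2  0.7  0.7] -0.0
scene origin 255 166 k 8
```

View pics/r3_scene.png

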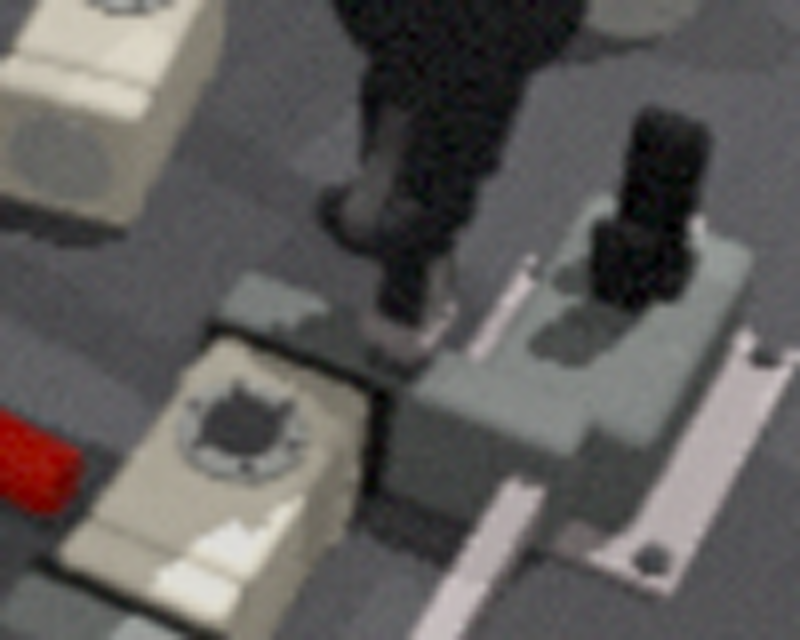

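Emit:
drive_tool --deltas '[{"slide":[0,0,0.04],"delta_rot":[0,0,0],"hand":0},{"slide":[0,0,0.04],"delta_rot":[0,0,0],"hand":0},{"slide":[0,0,0],"delta_rot":[0,0,0],"hand":0},{"slide":[0,0,0],"delta_rot":[0,0,0],"hand":0},{"slide":[0,0,0],"delta_rot":[0,0,0],"hand":0}]'

```text
time_s: 27.18
eef_pos: [0.596, 0.0866, 0.044]
eef_rot: [0.0, -0.062, 0.998, -0.0]
wrist_force: [-2.8, -0.4, 5.8]
opening: 0.0
```

Emit:
drive_tool --deltas '[{"slide":[0,0,0.06],"delta_rot":[0,0,0],"hand":0},{"slide":[0,0,0.06],"delta_rot":[0,0,0],"hand":0},{"slide":[0,0,0.04],"delta_rot":[0,0,0],"hand":0},{"slide":[0,0,0],"delta_rot":[0,0,0],"hand":0},{"slide":[0,0,0],"delta_rot":[0,0,0],"hand":0}]'

```text
time_s: 27.8
eef_pos: [0.5963, 0.0866, 0.0393]
eef_rot: [0.0, -0.062, 0.998, -0.0]
wrist_force: [-12.6, -1.0, 27.9]
opening: 0.0
```

```bash
python3 - <<'E'
from zo import *
zo('r4',pt=[.62,.06,.06],w=(65,50),k=6,cams=('scene',))
from jw import *
track('scene0',['scenet8','scener4'],(298,270))
E
```

```text
27.8 [0.5963 0.0866 0.0393] [-12.6  -1.   27.9] 0.0
scene origin 242 169 k 6
scenet8 0.976 (np.float32(303.5), np.float32(260.9)) move along y mm 29.3 across 0.2
scener4 0.98 (np.float32(297.5), np.float32(271.0)) move along y mm -3.1 across 0.1
```

View pics/r4_scene.png

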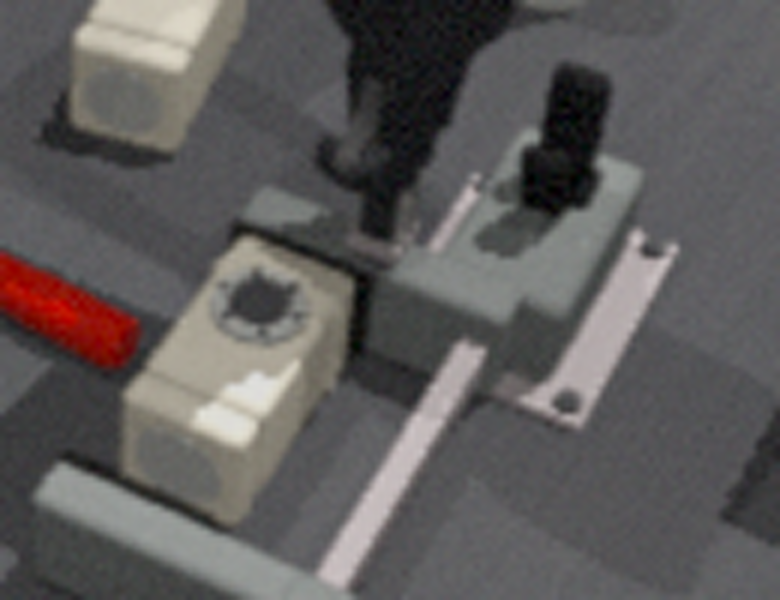

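Emit:
drive_tool --deltas '[{"slide":[0,0,-0.03],"delta_rot":[0,0,0],"hand":0},{"slide":[0,0,0],"delta_rot":[0,0,0],"hand":0},{"slide":[0,0,0],"delta_rot":[0,0,0],"hand":0},{"slide":[0,0,0],"delta_rot":[0,0,0],"hand":0},{"slide":[0,0,0],"delta_rot":[0,0,0],"hand":0}]'

```text
time_s: 28.48
eef_pos: [0.5961, 0.0866, 0.0394]
eef_rot: [0.0, -0.062, 0.998, -0.0]
wrist_force: [-7.8, -1.4, 18.0]
opening: -0.001
```

```bash
python3 - <<'E'
from zo import *
zo('r5',pt=[.62,.06,.06],w=(65,50),k=6,cams=('scene',))
from jw import *
track('scene0',['scener4','scener5'],(298,270))
E
```

```text
28.475 [0.5961 0.0866 0.0394] [-7.8 -1.4 18. ] -0.001
scene origin 242 169 k 6
scener4 0.98 (np.float32(297.5), np.float32(271.0)) move along y mm -3.1 across 0.1
scener5 0.98 (np.float32(297.5), np.float32(271.0)) move along y mm -3.1 across 0.1
```

Jaw has stopped at fully open. Retract up, clear of everything.

Emit:
drive_tool --deltas '[{"slide":[0,0,-0.2],"delta_rot":[0,0,0],"hand":0},{"slide":[0,0,-0.4],"delta_rot":[0,0,0],"hand":0},{"slide":[0,0,-0.8],"delta_rot":[0,0,0],"hand":0},{"slide":[0,0,-0.9],"delta_rot":[0,0,0],"hand":0},{"slide":[0,0,-0.9],"delta_rot":[0,0,0],"hand":0}]'

```text
time_s: 29.15
eef_pos: [0.5957, 0.0867, 0.1989]
eef_rot: [0.0, -0.062, 0.998, -0.0]
wrist_force: [0.9, 0.0, 0.0]
opening: 0.001
```

Emit:
drive_tool --deltas '[{"slide":[0.6,0.6,-0.1],"delta_rot":[0,0,0],"hand":0},{"slide":[0.6,0.6,0],"delta_rot":[0,0,0],"hand":0},{"slide":[0.6,0.6,0],"delta_rot":[0,0,0],"hand":0},{"slide":[0.4,0.6,0],"delta_rot":[0,0,0],"hand":0},{"slide":[0,0,0],"delta_rot":[0,0,0],"hand":0}]'

```text
time_s: 29.78
eef_pos: [0.4704, 0.1936, 0.2027]
eef_rot: [0.0, -0.064, 0.998, 0.0]
wrist_force: [0.4, 0.1, 0.4]
opening: 0.002
```

```bash
python3 - <<'E'
from zo import *
zo('f',pt=[.58,.02,.06],w=(65,50),k=6,cams=('scene','top'))
from jw import *
track('scene0',['scener5','scenef'],(298,270))
c=load('topf');cv2.imwrite('pics/full.png',np.hstack([load('scenef')['frame'],c['frame']])[:,:,::-1][:, :1024]) if 0 else cv2.imwrite('pics/full.png',c['frame'][:,:,::-1])
E
```

```text
29.775 [0.4704 0.1936 0.2027] [0.4 0.1 0.4] 0.002
scene origin 220 172 k 6
top origin 196 106 k 6
scener5 0.98 (np.float32(297.5), np.float32(271.0)) move along y mm -3.1 across 0.1
scenef 0.98 (np.float32(297.5), np.float32(271.0)) move along y mm -3.1 across 0.1
```

View pics/f_scene.png

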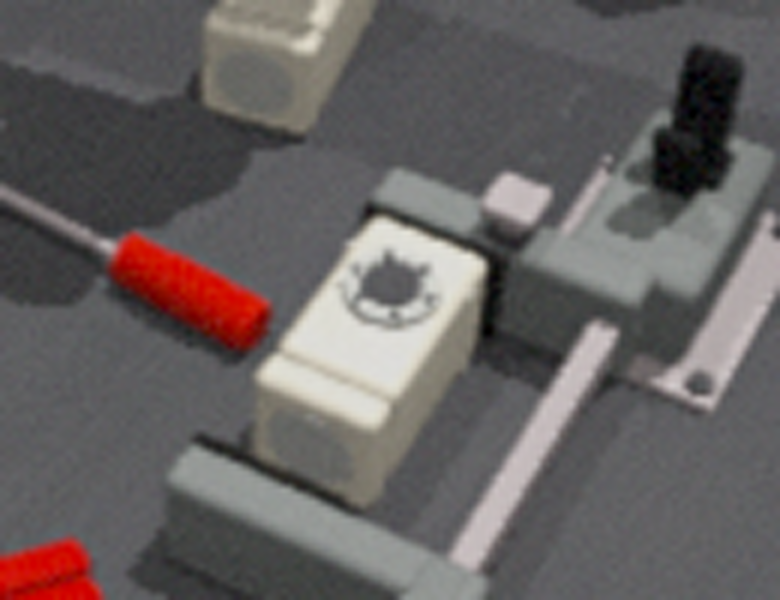

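View pics/f_top.png

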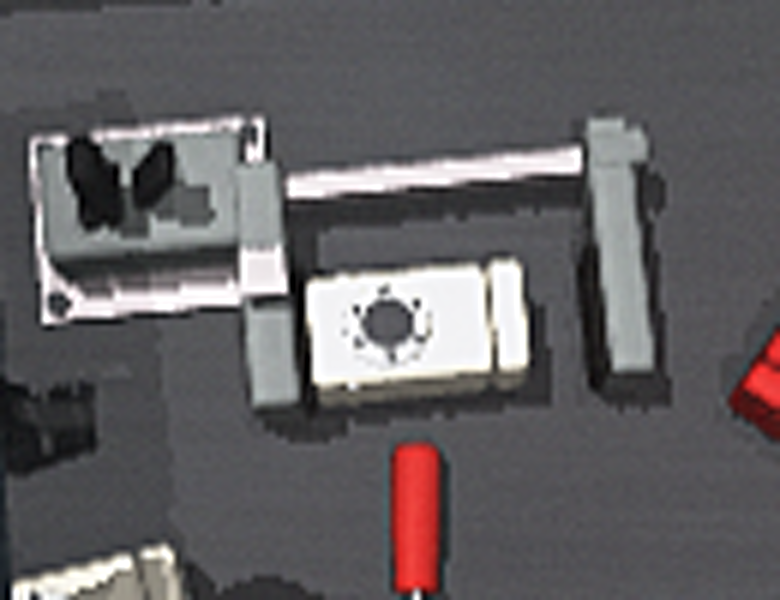

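View pics/full.png

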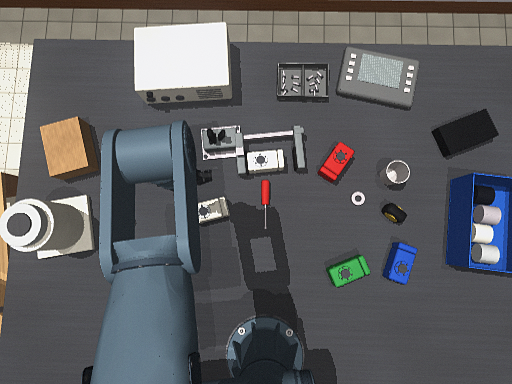

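```bash
python3 -c "
from bench import ctrl
print(ctrl.hand_in())"
```

```text
the job is handed in; nothing more can be done
None
```

The open wrist joint is closed and standing upright between the fully open clamp jaws, in line with the bar. I handed the job in at about 30 s of the 64 s.

I set the joint between the jaws, squeezed the trigger seven times, then held the release tab down until the jaws had opened. I worked the clamp only by its trigger and tab.

**Cover home:** The jaw walked in about 29 mm and did not move on the last squeeze. The seam looks the same as the finished joint's.

**Jaws open:** With the tab held, the jaw sprang back about 3 mm past where it started. That fits fully open, and it stayed there after I let the tab up.

**Other things on the bench:** Nothing else looked moved in the final top view. The arm hid the grease can and the wrench in that picture, so I did not check those two. The gripper ended clear of everything, with about 0 N at the wrist.

**Checks that disagreed:**
- **Cameras:** The two views differed by about 6 mm, so I used the average.
- **Fingertips:** The images put the tips 20 to 30 mm higher than the reported TCP. Touching the tab agreed, with contact at a reported z of about 0.045 m instead of 0.078 m.
- **Trigger:** On the last squeezes it stopped only slightly short of full travel. I judged the cover home by the jaw no longer moving and by the seam.

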